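Fit a sprung damping resistor in the discharge rig and lift its earthing blade

ROBOT

A 6-joint arm with a two-finger parallel gripper is mounted at the origin on the work surface. World frame = base frame: x ahead of the robot, y to its left, z up, the work surface at z = 0. Lengths are in m, angles in degrees, forces in N, time in s.
With the tool pointing down it reaches from about 0.3 to 0.75 m from the base axis. Payload 8.5 kg.
Tool frame: the origin (TCP) lies on the centre line of the jaws, within the pads' length; the fingertips stand 14 mm ahead of it and the grasp point (between the pads) lies 5 mm behind it; z points along the fingers, y is the direction in which the jaws open and shut (so a half turn about z gives the same grasp; the last joint's range is limited). The gripper opens to 85 mm and grips with 20 to 120 N. Pads are 22 mm wide; open, the fingers measure 114 mm over their backs; the gripper's body (76 mm by 85 mm) begins 54 mm behind the grasp point. The pads swing forward as they close: fully open they stand 13 mm farther back than shut.
Start: joints at [56.19, 21.807, 74.336, -0, 83.858, -12.336], TCP at [0.201, 0.512, 0.245] pointing down, gripper open.
Joint ranges: [-178.18, 178.18], [-50.72, 133.34], [12.68, 142.11], [-81.47, 261.47], [9.98, 163.14], [-165.26, 165.26]. Speed limits (degrees/s): [136.94, 136.94, 180, 180, 180, 180].

INTERFACE

Orientations are given as a 3x3 rotation matrix whose columns are the frame's x, y, z axes.
In Python, from rig import env, optics, order, finder gives the robot as it stands.
- The arm moves only by the tool play_rows, never from a script. Its argument "commands" is a list of rows, each an object of numbers: "grip": the closure, from -1 (fully open) to 1 (shut); "x", "y", "z": the shift along the tool's x, y, z in m; "rx", "ry", "rz": the turn, a rotation vector about the tool's x, y, z in rad. A call has 1 to 12 rows; each row shifts and turns the commanded pose from where the row before left it, along the tool's axes as they then stand; what a row does not reach is not made up. A row lasts 1/8 s, in which the tool goes at most 62.5 mm and 10.7 degrees, less where a joint would pass 70% of its speed; a pose out of reach is approached as far as the arm can. A call is refused whole if a number of a shift passes 0.0625 or a number of a turn 0.188, either way. A call with a gripper value outside its range is refused whole. The fingers move at their own pace and stop on an object; "squeeze" is the grip in N (left out, the last holds). Time passes only in rows, so rows that do not move let the fingers close. It gives the time, the measured TCP pose, the force and the opening at its end, in the units of the state.
- env.observe(): the state, without advancing time (a new reading comes with each control period).
- optics.get_image(name): name is "scene" or "top" or "wrist"; returns a dict with "color" (400x640x3 uint8, blue, green, red), "range_z" (400x640 float32, m along the optical axis (not along the pixel's ray), 0 where there is no reading), "fov_y" (degrees; the focal length in pixels is half the picture's height over the tangent of half this angle, whatever the lens; pixels are square), "cx", "cy" (the principal point, pixels), "cam_to_world" (4x4, takes a point from camera to world coordinates). Camera axes: x right, y down, z forward; pixel columns grow to the right and rows downward; lengths in m; the calibration is good to about 2 mm. A picture is of the moment at which its call begins.
- order.close_job(): hands the job in, once; it reports no verdict.
Trained networks look in the newest picture that a camera, given by its name, has taken for a name from the list of things; names that differ only in an ending like _2 or _b are one class to them, and where a whole thing is asked for, a point or a joint stands for the part that bears it (a point fixed in the world has none). Each returns a list of dicts, best first, with "conf" (0 to 1); they miss things now and then, are a little off and sometimes report something else, mostly with a low value. They report only what shows in the picture. A call takes as long as a camera call. They do not tell look-alikes from the thing itself.
- finder.boxes_of(camera, thing): "point" ([x, y, z] in m, in world coordinates, good to about 4 mm: the middle of the surface that is visible of it).
The state is a dict: "time_s": time; "q": joint angles; "qvel": joint speeds; "joint_efforts": joint torques, N m; "position": TCP position; "tool_rot": TCP orientation; "ft_force": force on the tool from outside, world axes, zero at the start; "wrist_torque": the same for the moment, N m; "grip_width": finger opening in m.
Only numpy, scipy, OpenCV 4.12 (cv2) and the standard library are available. Lean on these libraries where they do the work, as an engineer would, in place of code of your own. Each camera call takes 0.05 s, during which the arm holds its last target.

TASK

Take the spare resistor with the sprung end out of the cradle and fit it between the two contact cups of the discharge rig, so that its spring holds both ends fully home in the cups, and let go of it. Only then swing the rig's earthing blade up out of its jaw until it stands upright, and leave it so. Leave the insulators, the cone terminal and the screwdriver where they are.

Things in the scene. Friction and masses are not known exactly. Their poses are not given: they have to be found in the camera images.
- resistor_mid (a point): centre of the damping resistor: brown enamelled tube with fine winding ridges, 28 mm diameter, 108 mm long, between two brass end caps (31 mm diameter, 140 mm over the caps), 0.2 to 0.35 kg. Axis along this point's y. At the start it lies level in one of the cradle's two slots (which one varies), axis 60 mm above the table, to be gripped round its middle
- plunger_tip (a point): tip of the resistor's sprung end: a brass plunger with steel coils round it, 12 mm diameter, ball-round tip, standing 35 mm out of the cap when not pressed; the tip is then 105 mm from the resistor's centre towards its +y
- stud_tip (a point): tip of the resistor's other end: a plain fixed brass stud, 12 mm diameter, ball-round tip, standing 19 mm out of the cap; 89 mm from the resistor's centre towards its -y
- plunger (a joint): how far the plunger is pressed in: 0 out, at most 0.028 m. The spring takes 3 N to start and 0.35 N more per mm: about 6 N when fitted (pressed in 8 mm), 10 to 11 N when pressed far enough to swing the stud in (more than 18 mm with the plunger tip on a cup's floor; at 25 mm the resistor's cap meets that cup's rim)
- cradle: fixed plywood stock cradle, base 160 by 110 mm and 12 mm high, origin under its centre. Two notched combs (12 mm thick, 60 mm high, 40 mm to either side of its centre along y) carry two rods lying along y, their axes 40 mm to either side along x, 60 mm above the table; between the combs the rods are free
- rig: the discharge rig, fixed: dark board 170 mm (x) by 280 mm (y), its top 30 mm above the table, origin on the table under its centre. Two brass contact cups on ribbed porcelain posts (38 mm diameter, at y +-107 mm) face each other along y; the earthing blade lies beside them on the +x side
- cup_left (a point): centre of the inside floor of the cup at the rig's +y end, opening to -y; axes as the rig's. Cup axis 92 mm above the table, rim 10 mm from the floor; mouth flares from a 16 mm bore to 24 mm at the rim, 31 mm outside diameter; the brass behind it reaches 18 mm above the axis. The two floors are 186 mm apart, the rims 166 mm. The resistor may go in either way round
- cup_right (a point): centre of the inside floor of the cup at the rig's -y end, opening to +y; the same shape, height and axes
- earth_blade (a joint): angle of the earthing blade: 0 lying level in its jaw (earthed, as at the start), growing as the knob is lifted, 1.571 rad upright at its stop. Stiff hinge: it stays where it is left and takes 1 to 3 N at the knob
- blade_hinge (a point): hinge pin of the earthing blade, 72 mm above the table, 85 mm to the rig's +x side of the line of the cups; the pin lies along the rig's x. The copper blade (6 mm thick, 20 mm high) points from it to the rig's -y at the start, between two copper jaw leaves 68 to 88 mm from the pin
- blade_knob (a point): centre of the white porcelain ball knob (28 mm diameter) at the end of the blade, 120 mm from the hinge pin; at the start 72 mm above the table, 42 mm above the board, with free space round it; upright it is 192 mm above the table, straight above the hinge pin
- rod_mid (a point): centre of a ribbed white porcelain rod insulator with plain metal ends, 138 mm long, 40 mm over its ribs, in the cradle's other slot, 80 mm beside the resistor; bystander
- terminal: black cone 110 mm in diameter with a copper ball on top, 165 mm high, standing at the far side of the work; origin under its centre; bystander
- disc_insulator: white porcelain insulator of three discs, 74 mm in diameter, 104 mm high, standing at the far side; origin under its centre; bystander
- screwdriver: black-handled screwdriver lying at the far side of the work; bystander
There are look-alikes about, which are no part of the job. What is shaped like the part that bears resistor_mid but blue or green is not meant.

How it is judged (in metres and radians):
On the way, in this order (a step that is already met when the one before it is completed fails the run):
1. the resistor is seated in both cups and let go (((distance between plunger_tip and cup_left below 0.005 m and distance between stud_tip and cup_right below 0.005 m) or (distance between plunger_tip and cup_right below 0.005 m and distance between stud_tip and cup_left below 0.005 m)) and contact force between the fingers and resistor below 0.3 N), for 0.2 s.
2. the earthing blade stands upright (value of joint earth_blade above 1.3 rad), for 0.2 s.
At the end, for the whole second after the job is handed in: The tips of the resistor's plunger and stud lie within 5 mm of the floor centres of the two cups (either way round), the resistor is at rest, and the earthing blade stands at 1.3 rad or more (upright is 1.571); it was lifted only after the resistor was seated and let go (((distance between plunger_tip and cup_left below 0.005 m and distance between stud_tip and cup_right below 0.005 m) or (distance between plunger_tip and cup_right below 0.005 m and distance between stud_tip and cup_left below 0.005 m)) and linear speed of resistor below 0.02 m/s and value of joint earth_blade above 1.3 rad); the robot touches nothing.
It fails at once if a bystander is moved by more than 30 mm (distance of any of rod_mid, terminal, disc_insulator, screwdriver from where it was at the start of the episode above 0.03 m).
It fails at once if the earthing blade is lifted off before the resistor is in the cups (value of joint earth_blade above 0.4 rad and not ((distance between plunger_tip and cup_left below 0.008 m and distance between stud_tip and cup_right below 0.008 m) or (distance between plunger_tip and cup_right below 0.008 m and distance between stud_tip and cup_left below 0.008 m))).
It also fails if it takes over 61 s, if anything falls off the work surface, if the arm or the gripper's body presses on something with over 40 N, if the wrist force passes 120 N, or if a joint passes its speed limit or range.

## Working session

There is one attempt and no reset: what is moved stays moved. The work goes in short steps, Python scripts to look and compute and a tool call to move; the robot and the scene stay as the last step left them, time stands still between calls to the robot, and variables do not carry over. Pictures are saved under pics/ and viewed, and the job is handed in when it is done.

Besides the shell and the picture viewer there is one more tool, called in YAML: its name, and indented under it one key for each argument. play_rows: Moves the arm, as the interface text tells. Its arguments: {"type":"object","properties":{"commands":{"type":"array"},"squeeze":{"type":"number"}},"required":["commands"]}

```bash
mkdir -p pics; ls
cat > h.py <<'E'
import numpy as np, cv2
from rig import env, optics, order, finder
def K(im):
    h=im["color"].shape[0]; f=h/2/np.tan(np.radians(im["fov_y"])/2); return f,im["cx"],im["cy"]
def cloud(im):
    f,cx,cy=K(im); z=im["range_z"].astype(float); v,u=np.mgrid[:z.shape[0],:z.shape[1]]
    P=np.stack([(u-cx)/f*z,(v-cy)/f*z,z],-1); T=np.array(im["cam_to_world"])
    W=P@T[:3,:3].T+T[:3,3]; W[z<=0]=np.nan; return W
def proj(im,p):
    f,cx,cy=K(im); T=np.array(im["cam_to_world"]); c=T[:3,:3].T@(np.array(p)-T[:3,3]); return c[0]/c[2]*f+cx,c[1]/c[2]*f+cy
E
python3 - <<'E'
from h import *
for n in ["scene","top","wrist"]:
    im=optics.get_image(n); cv2.imwrite(f"pics/{n}0.png",im["color"]); np.save(f"pics/{n}0.npy",cloud(im)); print(n,im["fov_y"],np.round(im["cam_to_world"],3).tolist())
print(env.observe())
for c in ["scene","top"]:
  for t in ["resistor_mid","plunger_tip","stud_tip","cup_left","cup_right","blade_hinge","blade_knob","rod_mid","cradle","rig"]:
    try: print(c,t,[(np.round(d["point"],3).tolist(),round(d["conf"],2)) for d in finder.boxes_of(c,t)][:4])
    except Exception as e: print(c,t,e)
E
```

```text
pics
scene 43.01291371222169 [[0.893, 0.284, -0.35, 0.96], [0.451, -0.575, 0.683, -0.79], [-0.008, -0.767, -0.641, 0.776], [0.0, 0.0, 0.0, 1.0]]
top 47.95690858272551 [[-0.021, -0.988, 0.153, 0.398], [-1.0, 0.018, -0.021, -0.036], [0.018, -0.153, -0.988, 1.124], [0.0, 0.0, 0.0, 1.0]]
wrist 62.915662125865175 [[0.366, 0.889, 0.276, 0.128], [0.931, -0.349, -0.109, 0.54], [-0.001, 0.297, -0.955, 0.374], [0.0, 0.0, 0.0, 1.0]]
{'time_s': 0.15, 'q': array([ 5.61902537e+01,  2.18326015e+01,  7.43705225e+01,  6.74890113e-04,
        8.38574897e+01, -1.23380474e+01]), 'qvel': array([-0.11267496, -0.0185389 , -0.18406606,  0.0037698 ,  0.02762189,
        0.00245373]), 'joint_efforts': array([ 1.43819478e-03, -4.48629320e+01, -2.31345570e+01, -2.14725478e-04,
        3.84432104e-03,  4.02676028e-05]), 'position': array([0.2012328 , 0.51165748, 0.24487417]), 'tool_rot': array([[-9.30597952e-01,  3.66042475e-01, -5.98391476e-04],
       [ 3.66042887e-01,  9.30597573e-01, -8.72490499e-04],
       [ 2.37493074e-04, -1.03097481e-03, -9.99999440e-01]]), 'ft_force': array([-0.65994996,  0.16900363, -
[... 722 characters left out ...]
, 0.172, 0.028], 0.77)]
top resistor_mid [([0.521, -0.194, 0.065], 0.71), ([0.603, -0.417, 0.026], 0.61), ([0.327, -0.217, 0.024], 0.59)]
top plunger_tip [([0.677, -0.373, 0.022], 0.64), ([0.257, -0.252, 0.018], 0.49)]
top stud_tip [([0.602, -0.415, 0.03], 0.97), ([0.518, -0.199, 0.072], 0.89)]
top cup_left [([0.52, 0.201, 0.031], 0.84), ([0.502, -0.114, 0.066], 0.17)]
top cup_right [([0.517, 0.2, 0.034], 0.91)]
top blade_hinge [([0.518, 0.192, 0.03], 0.73), ([0.786, -0.27, 0.024], 0.72)]
top blade_knob [([0.566, 0.181, 0.085], 0.69)]
top rod_mid [([0.597, -0.196, 0.072], 0.92)]
top cradle [([0.56, -0.202, 0.011], 0.82), ([0.596, -0.196, 0.073], 0.26)]
top rig [([0.517, 0.202, 0.028], 0.77)]
```

View pics/scene0.png

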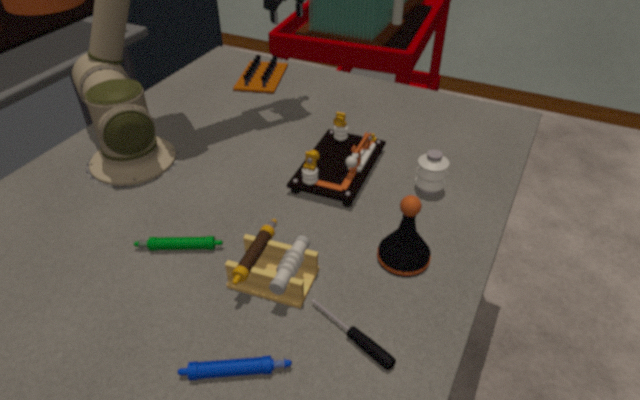

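View pics/top0.png

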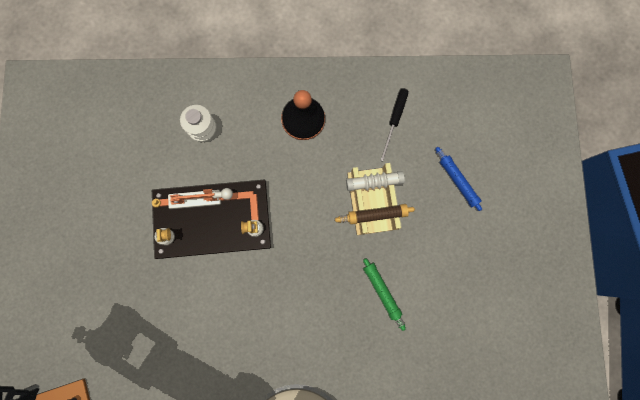

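View pics/wrist0.png

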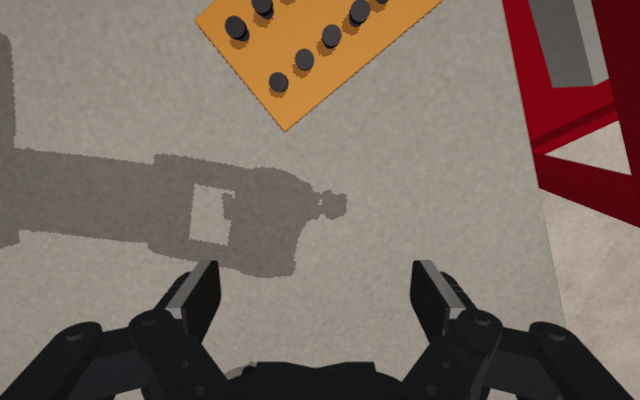

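Run:
```python
from h import *
im=cv2.imread("pics/top0.png")
a=cv2.resize(im[150:250,325:425],None,fx=4,fy=4,interpolation=cv2.INTER_CUBIC)
b=cv2.resize(im[170:270,145:280],None,fx=4,fy=4,interpolation=cv2.INTER_CUBIC)[:, :]
cv2.imwrite("pics/crop0.png",cv2.resize(np.hstack([a,b]),None,fx=.84,fy=.84))
W=np.load("pics/top0.npy")
for (u,v) in [(337,219),(345,218),(378,214),(405,211),(412,210),(376,182),(164,235),(257,228),(227,193),(200,198),(157,203)]:
    print((u,v),np.round(W[v,u],4))
hsv=cv2.cvtColor(im,cv2.COLOR_BGR2HSV)
# resistor points: z>0.05 in region
r=W[195:235,330:420].reshape(-1,3); r=r[r[:,2]>0.062]
c=r.mean(0); u,s,vt=np.linalg.svd(r[:,:2]-c[:2]); d=vt[0]; t=(r[:,:2]-c[:2])@d
print("res",c,d,np.degrees(np.arctan2(d[1],d[0])),t.min(),t.max(),r[:,2].max(),len(r))
# rig board
m=(np.abs(W[...,2]-0.03)<0.006); m[:, :140]=0; m[:,285:]=0; m[:170]=0;m[270:]=0
p=W[m][:,:2].astype(np.float32); print("board",cv2.minAreaRect(p),len(p))
for lo,nm in [(0.085,"high")]:
    q=W[170:270,140:285].reshape(-1,3); q=q[q[:,2]>lo]; print(np.round(q[np.argsort(q[:,1])][::4],3).tolist())
```

```text
(337, 219) [ 0.5049 -0.106   0.064 ]
(345, 218) [ 0.5064 -0.1246  0.0683]
(378, 214) [ 0.5138 -0.2022  0.074 ]
(405, 211) [ 0.5192 -0.2655  0.0782]
(412, 210) [ 0.5228 -0.2852  0.0651]
(376, 182) [ 0.5914 -0.2015  0.0686]
(164, 235) [0.4724 0.2878 0.1026]
(257, 228) [0.4868 0.0825 0.0693]
(227, 193) [0.5692 0.151  0.0814]
(200, 198) [0.5647 0.2233 0.0412]
(157, 203) [0.5552 0.3283 0.0356]
res [ 0.51517301 -0.19777551  0.06991818] [ 0.11456238 -0.99341606] -83.42161557882922 -0.09730400814128537 0.09293624608008531 0.0795241477714157 804
board ((0.5168476104736328, 0.20114412903785706), (0.17050978541374207, 0.2807285189628601), 4.122960567474365) 6456
[[0.489, 0.088, 0.098], [0.487, 0.089, 0.094], [0.487, 0.091, 0.095], [0.48, 0.092, 0.104], [0.485, 0.093, 0.099], [0.495, 0.093, 0.114], [0.484, 0.094, 0.11], [0.493, 0.094, 0.108], [0.487, 0.094, 0.104], [0.476, 0.096, 0.093], [0.477, 0.096, 0.108], [0.486, 0.096, 0.107], [0.484, 0.098, 0.111], [0.491, 0.098, 0.109], [0.486, 0.099, 0.107], [0.495, 0.101, 0.109], [0.489, 0.101, 0.104], [0.48, 0.102, 0.098], [0.489, 0.104, 0.102], [0.48
[... 626 characters left out ...]
 [0.472, 0.283, 0.102], [0.466, 0.284, 0.1], [0.485, 0.285, 0.085], [0.47, 0.285, 0.103], [0.481, 0.286, 0.102], [0.484, 0.287, 0.099], [0.481, 0.288, 0.103], [0.484, 0.29, 0.098], [0.466, 0.29, 0.095], [0.47, 0.29, 0.101], [0.482, 0.292, 0.099], [0.47, 0.292, 0.102], [0.475, 0.293, 0.101], [0.465, 0.295, 0.109], [0.468, 0.295, 0.107], [0.479, 0.296, 0.1], [0.468, 0.296, 0.098], [0.47, 0.296, 0.104], [0.474, 0.296, 0.111], [0.484, 0.297, 0.104], [0.479, 0.297, 0.109], [0.486, 0.297, 0.102], [0.476, 0.298, 0.113], [0.485, 0.298, 0.092], [0.472, 0.299, 0.108], [0.465, 0.301, 0.11], [0.482, 0.301, 0.104], [0.483, 0.302, 0.11], [0.468, 0.302, 0.106], [0.477, 0.304, 0.108], [0.469, 0.309, 0.093]]
```

View pics/crop0.png

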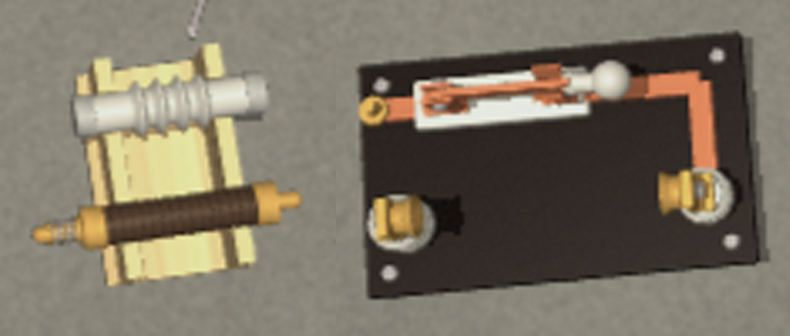

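```bash
cat >> h.py <<'E'
from scipy.spatial.transform import Rotation as Ro
def Rt(yaw,tilt=0):
    """tool y at azimuth yaw(deg) , z down; tilt deg about tool y (positive: rotvec +y)"""
    y=np.radians(yaw); Y=np.array([np.cos(y),np.sin(y),0]); Z=np.array([0,0,-1.]); X=np.cross(Y,Z)
    return np.stack([X,Y,Z],1)@Ro.from_rotvec([0,np.radians(tilt),0]).as_matrix()
def plan(p,R,n):
    s=env.observe(); p0=s["position"]; R0=s["tool_rot"]; p=np.array(p)
    w=Ro.from_matrix(R0.T@R).as_rotvec(); 
    print("dist mm",np.round(1e3*R0.T@(p-p0),1),"rot",np.round(w,4),"t",s["time_s"])
    # constant body twist: rows all equal
    from scipy.linalg import logm
    T0=np.eye(4);T0[:3,:3]=R0;T0[:3,3]=p0;T1=np.eye(4);T1[:3,:3]=R;T1[:3,3]=p
    # equal rows: each T step = exp-like; solve shift s with R step r: sum R^k s = d
    r=Ro.from_rotvec(w/n).as_matrix(); A=np.zeros((3,3));M=np.eye(3)
    for k in range(n): A+=M; M=M@r
    sh=np.linalg.solve(A,R0.T@(p-p0)); print(n,"rows shift",np.round(sh,4),"turn",np.round(w/n,4))
E
python3 - <<'E'
from h import *
plan([.46,.2,.30],Rt(4.1),12)
E
```

```text
dist mm [-354.8 -195.5  -54.7] rot [0.     0.     1.1244] t 1.15
12 rows shift [-0.0356  0.0004 -0.0046] turn [0.     0.     0.0937]
```

play_rows:
  commands:
    - {"x": -0.0356,"y": 0.0004,"z": -0.0046,"rz": 0.0937}
    - {"x": -0.0356,"y": 0.0004,"z": -0.0046,"rz": 0.0937}
    - {"x": -0.0356,"y": 0.0004,"z": -0.0046,"rz": 0.0937}
    - {"x": -0.0356,"y": 0.0004,"z": -0.0046,"rz": 0.0937}
    - {"x": -0.0356,"y": 0.0004,"z": -0.0046,"rz": 0.0937}
    - {"x": -0.0356,"y": 0.0004,"z": -0.0046,"rz": 0.0937}
    - {"x": -0.0356,"y": 0.0004,"z": -0.0046,"rz": 0.0937}
    - {"x": -0.0356,"y": 0.0004,"z": -0.0046,"rz": 0.0937}
    - {"x": -0.0356,"y": 0.0004,"z": -0.0046,"rz": 0.0937}
    - {"x": -0.0356,"y": 0.0004,"z": -0.0046,"rz": 0.0937}
    - {"x": -0.0356,"y": 0.0004,"z": -0.0046,"rz": 0.0937}
    - {"x": -0.0356,"y": 0.0004,"z": -0.0046,"rz": 0.0937}

```text
invalid input at $.commands[0]: expected keys grip, x, y, z, rx, ry, rz
```

play_rows:
  commands:
    - {"grip": -0.3}
    - {"x": 0}

```text
invalid input at $.commands[0]: expected keys grip, x, y, z, rx, ry, rz
```

Run:
```python
from h import *
im=optics.get_image("wrist"); cv2.imwrite("pics/w1.png",im["color"]); W=cloud(im); np.save("pics/w1.npy",W)
import pickle; pickle.dump(im,open("pics/w1.pkl","wb"))
print(env.observe()["position"],np.round(env.observe()["tool_rot"],4).tolist(),env.observe()["grip_width"])
```

```text
[0.20133913 0.51179704 0.24532238] [[-0.9306, 0.3661, -0.0], [0.3661, 0.9306, 0.0], [0.0, 0.0, -1.0]] 0.08560474214329798
```

View pics/w1.png

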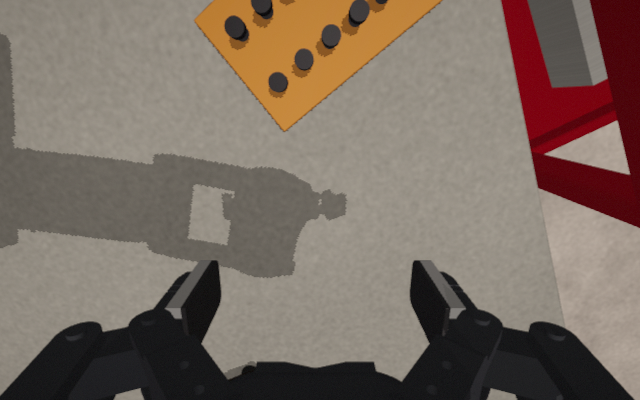

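The picture is unchanged: both calls were refused because every row needs all seven keys.

play_rows:
  commands:
    - {"grip": -0.2,"x": -0.0356,"y": 0.0004,"z": -0.0046,"rx": 0,"ry": 0,"rz": 0.0937}
    - {"grip": -0.2,"x": -0.0356,"y": 0.0004,"z": -0.0046,"rx": 0,"ry": 0,"rz": 0.0937}
    - {"grip": -0.2,"x": -0.0356,"y": 0.0004,"z": -0.0046,"rx": 0,"ry": 0,"rz": 0.0937}
    - {"grip": -0.2,"x": -0.0356,"y": 0.0004,"z": -0.0046,"rx": 0,"ry": 0,"rz": 0.0937}
    - {"grip": -0.2,"x": -0.0356,"y": 0.0004,"z": -0.0046,"rx": 0,"ry": 0,"rz": 0.0937}
    - {"grip": -0.2,"x": -0.0356,"y": 0.0004,"z": -0.0046,"rx": 0,"ry": 0,"rz": 0.0937}
    - {"grip": -0.2,"x": -0.0356,"y": 0.0004,"z": -0.0046,"rx": 0,"ry": 0,"rz": 0.0937}
    - {"grip": -0.2,"x": -0.0356,"y": 0.0004,"z": -0.0046,"rx": 0,"ry": 0,"rz": 0.0937}
    - {"grip": -0.2,"x": -0.0356,"y": 0.0004,"z": -0.0046,"rx": 0,"ry": 0,"rz": 0.0937}
    - {"grip": -0.2,"x": -0.0356,"y": 0.0004,"z": -0.0046,"rx": 0,"ry": 0,"rz": 0.0937}
    - {"grip": -0.2,"x": -0.0356,"y": 0.0004,"z": -0.0046,"rx": 0,"ry": 0,"rz": 0.0937}
    - {"grip": -0.2,"x": -0.0356,"y": 0.0004,"z": -0.0046,"rx": 0,"ry": 0,"rz": 0.0937}

```text
time_s: 2.7
position: [0.4601, 0.1986, 0.3006]
tool_rot: [[-0.068, 0.998, 0.0], [0.998, 0.068, -0.0], [-0.0, 0.0, -1.0]]
ft_force: [-0.2, -0.3, 0.2]
grip_width: 0.0512
```

play_rows:
  commands:
    - {"grip": -0.2,"x": 0,"y": 0,"z": 0,"rx": 0,"ry": 0,"rz": 0}
    - {"grip": -0.2,"x": 0,"y": 0,"z": 0,"rx": 0,"ry": 0,"rz": 0}
    - {"grip": -0.2,"x": 0,"y": 0,"z": 0,"rx": 0,"ry": 0,"rz": 0}

```text
time_s: 3.08
position: [0.4596, 0.2005, 0.3004]
tool_rot: [[-0.073, 0.997, -0.0], [0.997, 0.073, 0.0], [0.0, -0.0, -1.0]]
ft_force: [0.5, 0.2, -0.4]
grip_width: 0.051
```

Run:
```python
from h import *
im=optics.get_image("wrist"); cv2.imwrite("pics/w2.png",im["color"]); W=cloud(im); np.save("pics/w2.npy",W)
import pickle; pickle.dump(im,open("pics/w2.pkl","wb"))
print(env.observe()["position"],np.round(env.observe()["tool_rot"],4).tolist(),env.observe()["grip_width"])
```

```text
[0.4596211  0.20049964 0.30039075] [[-0.0732, 0.9973, -0.0002], [0.9973, 0.0732, 0.0], [0.0001, -0.0002, -1.0]] 0.051130977851194234
```

View pics/w2.png

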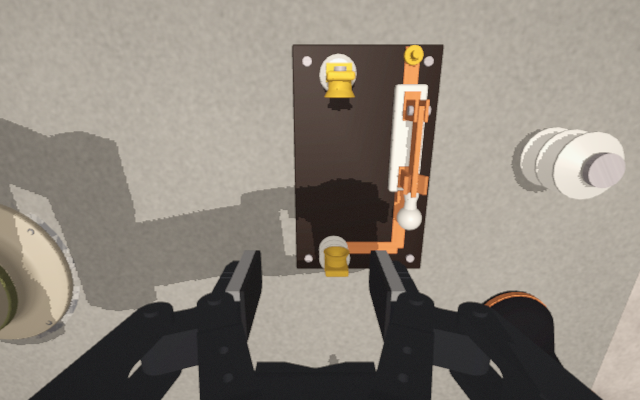

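The rig is in view: the left cup is at (340,85), the right cup at (335,260), the knob at (409,217) and the hinge around (412,105). Next I fit its pose.

Run:
```python
from h import *
import pickle
im=pickle.load(open("pics/w2.pkl","rb")); W=cloud(im)
m=(np.abs(W[...,2]-0.03)<0.005); m[:35]=0;m[280:]=0;m[:,:285]=0;m[:,450:]=0
p=W[m]; print("z",np.median(p[:,2])); r=cv2.minAreaRect(p[:,:2].astype(np.float32)); print(r)
# board by corners in color: dark mask polygon -> intersect plane z=.03
def ray(u,v,z):
    f,cx,cy=K(im);T=np.array(im["cam_to_world"]);d=T[:3,:3]@np.array([(u-cx)/f,(v-cy)/f,1]);o=T[:3,3];return o+d*(z-o[2])/d[2]
for uv in [(293,45),(442,45),(420,268),(294,268)]: print(uv,ray(*uv,.03))
a=np.radians(4.12)
Rr=np.array([[np.cos(a),-np.sin(a)],[np.sin(a),np.cos(a)]])
c=np.array(r[0])
for nm,(v0,v1,u0,u1) in {"L":(50,105,315,360),"R":(230,282,318,355),"blade":(80,232,385,432)}.items():
    q=W[v0:v1,u0:u1].reshape(-1,3); q=q[q[:,2]>(.085 if nm!="blade" else .06)]
    l=(q[:,:2]-c)@Rr
    print(nm,len(q),"rigx",np.round(np.percentile(l[:,0],[0,2,50,98,100]),4),"rigy",np.round(np.percentile(l[:,1],[0,2,50,98,100]),4),"z",np.round(np.percentile(q[:,2],[50,98,100]),4))
    if nm!="blade":
        # profile
        for y0 in np.arange(-.13,.13,.004):
            s=(l[:,1]>=y0)&(l[:,1]<y0+.004)
            if s.sum()>8: print(round(y0+.002,3),s.sum(),np.round([l[s,0].min(),l[s,0].max(),q[s,2].max()],4))
a=cv2.resize(im["color"][40:110,300:450],None,fx=5,fy=5,interpolation=cv2.INTER_CUBIC)
cv2.imwrite("pics/cL.png",a)
a=cv2.resize(im["color"][225:285,300:450],None,fx=5,fy=5,interpolation=cv2.INTER_CUBIC)
cv2.imwrite("pics/cR.png",a)
```

```text
z 0.030590117479666112
((0.5168315172195435, 0.2008098065853119), (0.17062874138355255, 0.27995815873146057), 4.283895492553711)
(293, 45) [0.42280055 0.33283649 0.03      ]
(442, 45) [0.58833235 0.34502784 0.03      ]
(420, 268) [0.61073172 0.06826339 0.03      ]
(294, 268) [0.4390457  0.05553358 0.03      ]
L 749 rigx [-0.0499 -0.0481 -0.0362 -0.024  -0.0218] rigy [0.0836 0.0836 0.0963 0.1098 0.1109] z [0.1042 0.1116 0.1126]
0.084 87 [-0.0499 -0.0218  0.1088]
0.088 119 [-0.0489 -0.023   0.1069]
0.092 104 [-0.0471 -0.025   0.1049]
0.096 113 [-0.0471 -0.0248  0.1054]
0.1 148 [-0.0486 -0.023   0.1126]
0.104 114 [-0.0487 -0.0232  0.112 ]
0.108 50 [-0.0415 -0.0301  0.0997]
0.112 14 [-0.0415 -0.0301  0.099 ]
R 600 rigx [-0.0492 -0.048  -0.0352 -0.0226 -0.0206] rigy [-0.106  -0.1052 -0.0951 -0.0829 -0.0825] z [0.1035 0.1113 0.112 ]
-0.104 67 [-0.0481 -0.0231  0.1116]
-0.1 155 [-0.0481 -0.0221  0.112 ]
-0.096 95 [-0.0468 -0.024   0.1105]
-0.092 77 [-0.0458 -0.0242  0.1049]
-0.088 86 [-0.047  -0.0236  0.1064]
-0.084 120 [-0.0492 -0.0206  0.1077]
blade 2126 rigx [0.0356 0.0377 0.0473 0.0602 0.0626] rigy [-0.0627 -0.0562  0.0017  0.0792  0.0812] z [0.0816 0.0871 0.0884]
```

View pics/cL.png

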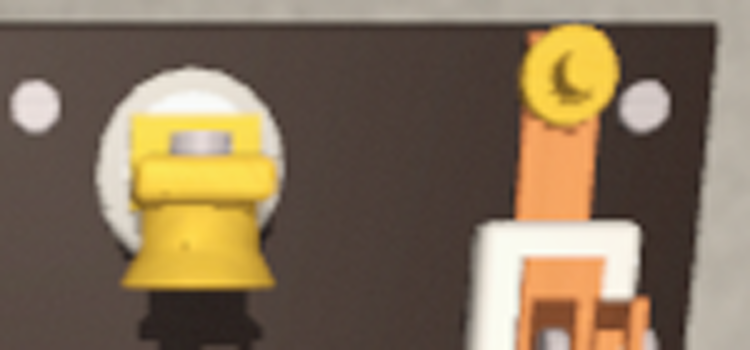

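View pics/cR.png

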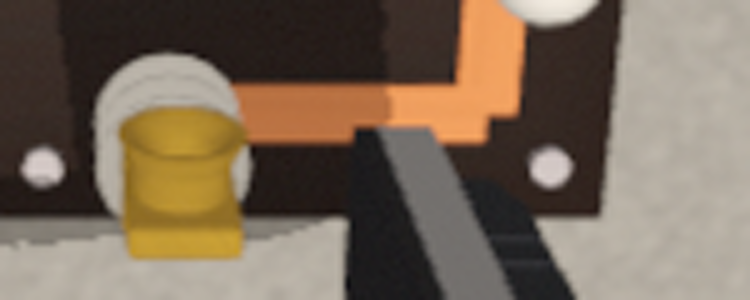

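Run:
```python
from h import *
plan([.515,-.215,.22],Rt(6.6),10)
```

```text
dist mm [-418.4   24.8   80.4] rot [-0.0002 -0.0001 -0.042 ] t 3.125
10 rows shift [-0.0419  0.0017  0.008 ] turn [-0.     -0.     -0.0042]
```

play_rows:
  commands:
    - {"grip": -0.2,"x": -0.0419,"y": 0.0017,"z": 0.008,"rx": 0,"ry": 0,"rz": -0.0042}
    - {"grip": -0.2,"x": -0.0419,"y": 0.0017,"z": 0.008,"rx": 0,"ry": 0,"rz": -0.0042}
    - {"grip": -0.2,"x": -0.0419,"y": 0.0017,"z": 0.008,"rx": 0,"ry": 0,"rz": -0.0042}
    - {"grip": -0.2,"x": -0.0419,"y": 0.0017,"z": 0.008,"rx": 0,"ry": 0,"rz": -0.0042}
    - {"grip": -0.2,"x": -0.0419,"y": 0.0017,"z": 0.008,"rx": 0,"ry": 0,"rz": -0.0042}
    - {"grip": -0.2,"x": -0.0419,"y": 0.0017,"z": 0.008,"rx": 0,"ry": 0,"rz": -0.0042}
    - {"grip": -0.2,"x": -0.0419,"y": 0.0017,"z": 0.008,"rx": 0,"ry": 0,"rz": -0.0042}
    - {"grip": -0.2,"x": -0.0419,"y": 0.0017,"z": 0.008,"rx": 0,"ry": 0,"rz": -0.0042}
    - {"grip": -0.2,"x": -0.0419,"y": 0.0017,"z": 0.008,"rx": 0,"ry": 0,"rz": -0.0042}
    - {"grip": -0.2,"x": -0.0419,"y": 0.0017,"z": 0.008,"rx": 0,"ry": 0,"rz": -0.0042}
    - {"grip": -0.2,"x": 0,"y": 0,"z": 0,"rx": 0,"ry": 0,"rz": 0}
    - {"grip": -0.2,"x": 0,"y": 0,"z": 0,"rx": 0,"ry": 0,"rz": 0}

```text
time_s: 4.62
position: [0.5148, -0.215, 0.2205]
tool_rot: [[-0.114, 0.993, -0.0], [0.993, 0.114, 0.001], [0.001, -0.0, -1.0]]
ft_force: [0.3, -0.3, -0.1]
grip_width: 0.0512
```

Run:
```python
from h import *
im=optics.get_image("wrist"); cv2.imwrite("pics/w3.png",im["color"]); W=cloud(im)
import pickle; pickle.dump(im,open("pics/w3.pkl","wb"))
s=env.observe();print(s["position"],np.round(s["tool_rot"],4).tolist(),s["grip_width"],np.round(s["q"],1))
```

```text
[ 0.51478371 -0.2148062   0.2207416 ] [[-0.1146, 0.9934, 0.0001], [0.9934, 0.1146, 0.0001], [0.0001, 0.0001, -1.0]] 0.051236899811346215 [-34.8  23.7  75.6   0.   80.8 -41.4]
```

View pics/w3.png

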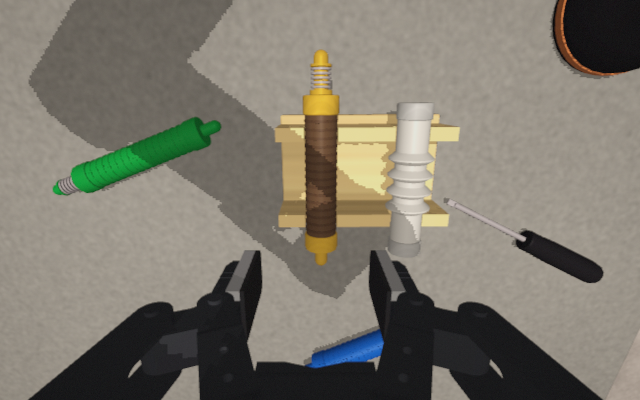

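The brown tube at (321,172) is the target, with its coiled plunger at (321,75) pointing +y. The look-alikes are green at (135,158) and blue at (345,350). The white rod sits at (410,180).

Run:
```python
from h import *
import pickle
im=pickle.load(open("pics/w3.pkl","rb")); W=cloud(im)
q=W[45:270,295:348].reshape(-1,3); col=im["color"][45:270,295:348].reshape(-1,3); 
s=q[:,2]>.055; q=q[s]
c=np.array([.515,-.2]); a=np.radians(6.6)
for it in range(3):
    R=np.array([[np.cos(a),-np.sin(a)],[np.sin(a),np.cos(a)]]); l=(q[:,:2]-c)@R
    ys=[];xs=[]
    for y0 in np.arange(-.06,.06,.005):
        k=(l[:,1]>=y0)&(l[:,1]<y0+.005)&(q[:,2]>.068)
        if k.sum()>10: ys.append(y0+.0025); xs.append((l[k,0].min()+l[k,0].max())/2)
    f=np.polyfit(ys,xs,1); print(np.degrees(a),f); a-=np.arctan(f[0]); c=c+R@[f[1],0]
R=np.array([[np.cos(a),-np.sin(a)],[np.sin(a),np.cos(a)]]); l=(q[:,:2]-c)@R
print("c",c,"yaw",np.degrees(a),"y extents",l[:,1].min(),l[:,1].max(), "zmax",np.percentile(q[:,2],[98,100]))
for y0 in np.arange(-.12,.12,.004):
    k=(l[:,1]>=y0)&(l[:,1]<y0+.004)
    if k.sum()>3: print(round(y0+.002,3),k.sum(),np.round([l[k,0].min(),l[k,0].max(),q[k,2].max()],4))
```

```text
6.6 [-0.00566926  0.00108764]
6.924821310326817 [ 3.20826871e-05 -3.41500051e-06]
6.922983107758841 [-2.00058467e-07  1.58918541e-08]
c [ 0.51607705 -0.1998754 ] yaw 6.922994570264631 y extents -0.09126648195765577 0.1005342990437187 zmax [0.07597975 0.07759898]
-0.09 21 [-0.005   0.0048  0.0663]
-0.086 48 [-0.0059  0.0058  0.0672]
-0.082 48 [-0.0059  0.0058  0.0674]
-0.078 21 [-0.0049  0.0057  0.0675]
-0.074 41 [-0.0134  0.0141  0.0765]
-0.07 123 [-0.0155  0.0153  0.0776]
-0.066 130 [-0.0154  0.0153  0.0768]
-0.062 135 [-0.0154  0.0152  0.077 ]
-0.058 150 [-0.0153  0.0152  0.0767]
-0.054 143 [-0.0247  0.0247  0.0762]
-0.05 216 [-0.0247  0.0246  0.0758]
-0.046 207 [-0.0246  0.0246  0.0761]
-0.042 226 [-0.0247  0.0247  0.0758]
-0.038 132 [-0.0141  0.014   0.0761]
-0.034 126 [-0.0139  0.0139  0.0758]
-0.03 133 [-0.0139  0.0138  0.0766]
-0.026 128 [-0.0139  0.0137  0.076 ]
-0.022 137 [-0.0138  0.0136  0.0755]
-0.018 133 [-0.0137  0.0135  0.0758]
-0.014 129 [-0.0136  0.0135  0.0758]
-0.01 145 [-0.0136  0.0135  0.0758]
-0.006 133 [-0.0135  0.0144  0.0756]
-0.002 148 [-0.0144  0.0143  0.07
[... 192 characters left out ...]
 [-0.014   0.0138  0.0764]
0.026 188 [-0.0228  0.0228  0.0761]
0.03 245 [-0.0228  0.0227  0.0767]
0.034 250 [-0.0227  0.0227  0.0757]
0.038 237 [-0.0227  0.0226  0.0764]
0.042 157 [-0.0137  0.0137  0.0756]
0.046 164 [-0.0136  0.0136  0.0762]
0.05 168 [-0.0153  0.0153  0.0774]
0.054 205 [-0.0153  0.0154  0.0767]
0.058 189 [-0.0152  0.0153  0.0775]
0.062 184 [-0.0151  0.0152  0.0771]
0.066 142 [-0.015   0.0152  0.0767]
0.07 97 [-0.0091  0.0092  0.0714]
0.074 95 [-0.0083  0.0083  0.0704]
0.078 104 [-0.0082  0.0083  0.0706]
0.082 92 [-0.0082  0.0084  0.0705]
0.086 106 [-0.0081  0.0082  0.0703]
0.09 96 [-0.0081  0.0081  0.0699]
0.094 79 [-0.0056  0.0057  0.0686]
0.098 57 [-0.0056  0.0057  0.0679]
```

Run:
```python
from h import *
plan([.5164,-.2024,.12],Rt(6.92),4)
plan([.5164,-.2024,.055],Rt(6.92),1)
```

```text
dist mm [ 12.1   3.  100.7] rot [ 0.0001 -0.0001 -0.0059] t 4.675
4 rows shift [0.003  0.0008 0.0252] turn [ 0.     -0.     -0.0015]
dist mm [ 12.1   3.  165.7] rot [ 0.0001 -0.0001 -0.0059] t 4.675
1 rows shift [0.0121 0.003  0.1657] turn [ 0.0001 -0.0001 -0.0059]
```

play_rows:
  commands:
    - {"grip": -0.2,"x": 0.003,"y": 0.0008,"z": 0.0252,"rx": 0,"ry": 0,"rz": -0.0015}
    - {"grip": -0.2,"x": 0.003,"y": 0.0008,"z": 0.0252,"rx": 0,"ry": 0,"rz": -0.0015}
    - {"grip": -0.2,"x": 0.003,"y": 0.0008,"z": 0.0252,"rx": 0,"ry": 0,"rz": -0.0015}
    - {"grip": -0.2,"x": 0.003,"y": 0.0006,"z": 0.0252,"rx": 0,"ry": 0,"rz": -0.0015}
    - {"grip": -0.2,"x": 0,"y": 0,"z": 0.015,"rx": 0,"ry": 0,"rz": 0}
    - {"grip": -0.2,"x": 0,"y": 0,"z": 0.015,"rx": 0,"ry": 0,"rz": 0}
    - {"grip": -0.2,"x": 0,"y": 0,"z": 0.015,"rx": 0,"ry": 0,"rz": 0}
    - {"grip": -0.2,"x": 0,"y": 0,"z": 0.01,"rx": 0,"ry": 0,"rz": 0}
    - {"grip": -0.2,"x": 0,"y": 0,"z": 0.01,"rx": 0,"ry": 0,"rz": 0}
    - {"grip": -0.2,"x": 0,"y": 0,"z": 0,"rx": 0,"ry": 0,"rz": 0}

```text
time_s: 5.92
position: [0.516, -0.2036, 0.0541]
tool_rot: [[-0.119, 0.993, -0.001], [0.993, 0.119, 0.001], [0.001, -0.001, -1.0]]
ft_force: [-0.8, 0.2, 0.4]
grip_width: 0.051
```

play_rows:
  commands:
    - {"grip": 1,"x": 0,"y": 0,"z": 0,"rx": 0,"ry": 0,"rz": 0}
    - {"grip": 1,"x": 0,"y": 0,"z": 0,"rx": 0,"ry": 0,"rz": 0}
    - {"grip": 1,"x": 0,"y": 0,"z": 0,"rx": 0,"ry": 0,"rz": 0}
    - {"grip": 1,"x": 0,"y": 0,"z": 0,"rx": 0,"ry": 0,"rz": 0}
  squeeze: 80

```text
time_s: 6.42
position: [0.5174, -0.2039, 0.0556]
tool_rot: [[-0.119, 0.993, 0.003], [0.993, 0.119, -0.001], [-0.002, 0.003, -1.0]]
ft_force: [5.5, 1.6, 1.8]
grip_width: 0.0262
```

play_rows:
  commands:
    - {"grip": 1,"x": 0,"y": 0,"z": -0.01,"rx": 0,"ry": 0,"rz": 0}
    - {"grip": 1,"x": 0,"y": 0,"z": -0.015,"rx": 0,"ry": 0,"rz": 0}
    - {"grip": 1,"x": 0,"y": 0,"z": -0.025,"rx": 0,"ry": 0,"rz": 0}
    - {"grip": 1,"x": 0,"y": 0,"z": -0.03,"rx": 0,"ry": 0,"rz": 0}
    - {"grip": 1,"x": 0,"y": 0,"z": -0.03,"rx": 0,"ry": 0,"rz": 0}
    - {"grip": 1,"x": 0,"y": 0,"z": -0.03,"rx": 0,"ry": 0,"rz": 0}
    - {"grip": 1,"x": 0,"y": 0,"z": 0,"rx": 0,"ry": 0,"rz": 0}
    - {"grip": 1,"x": 0,"y": 0,"z": 0,"rx": 0,"ry": 0,"rz": 0}

```text
time_s: 7.42
position: [0.5156, -0.2034, 0.1939]
tool_rot: [[-0.119, 0.993, -0.002], [0.993, 0.119, 0.001], [0.001, -0.001, -1.0]]
ft_force: [0.6, 0.3, -2.9]
grip_width: 0.0261
```

Run:
```python
from h import *
import pickle
im=optics.get_image("wrist"); cv2.imwrite("pics/w4.png",im["color"]); W=cloud(im)
pickle.dump(im,open("pics/w4.pkl","wb"))
s=env.observe();pickle.dump(s,open("pics/s4.pkl","wb"));print(s["position"],np.round(s["tool_rot"],4).tolist(),s["grip_width"],s["ft_force"],s["wrist_torque"])
```

```text
[ 0.51563741 -0.20335769  0.19352953] [[-0.1193, 0.9929, -0.0021], [0.9929, 0.1193, 0.0013], [0.0015, -0.002, -1.0]] 0.02589176992625835 [-0.07203843  0.03657323 -1.9583666 ] [-0.01735776  0.00812644  0.01518228]
```

View pics/w4.png

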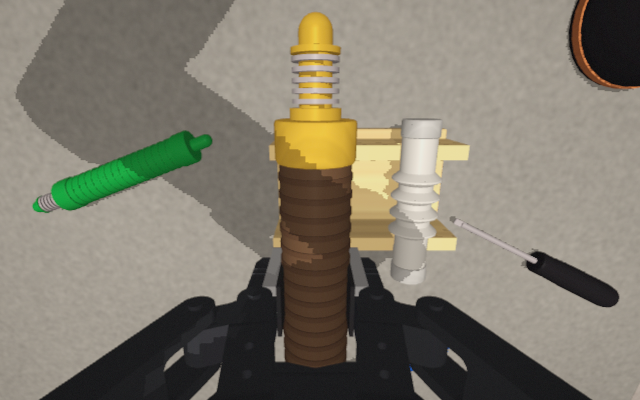

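The resistor is held, the plunger tip is at (316,12) and the cap spans rows 120–167. I'll measure it in the tool frame.

Run:
```python
from h import *
import pickle
im=pickle.load(open("pics/w4.pkl","rb")); s=pickle.load(open("pics/s4.pkl","rb")); W=cloud(im)
L=(W-s["position"])@s["tool_rot"]
q=L[5:300,270:362].reshape(-1,3); q=q[(q[:,2]<.04)&(q[:,2]>-.05)&(q[:,0]>0)]
for y0 in np.arange(.02,.125,.003):
    k=(q[:,0]>=y0)&(q[:,0]<y0+.003)
    if k.sum()>3: print(round(y0+.0015,4),k.sum(),np.round([q[k,1].min(),q[k,1].max(),q[k,2].min()],4))
print("max tx",q[:,0].max())
```

```text
0.0215 561 [-0.0162  0.0123 -0.021 ]
0.0245 494 [-0.0155  0.0114 -0.0206]
0.0275 528 [-0.0164  0.0125 -0.0211]
0.0305 519 [-0.0158  0.0117 -0.0206]
0.0335 500 [-0.0159  0.0118 -0.0211]
0.0365 584 [-0.0163  0.0122 -0.0211]
0.0395 515 [-0.0162  0.0114 -0.0211]
0.0425 619 [-0.0163  0.0122 -0.0208]
0.0455 584 [-0.0158  0.0117 -0.0206]
0.0485 599 [-0.0164  0.0123 -0.0209]
0.0515 616 [-0.0154  0.0113 -0.021 ]
0.0545 575 [-0.0177  0.0135 -0.0213]
0.0575 715 [-0.0175  0.0133 -0.0222]
0.0605 720 [-0.0173  0.0131 -0.0219]
0.0635 735 [-0.0171  0.0134 -0.0221]
0.0665 747 [-0.0176  0.0135 -0.0221]
0.0695 760 [-0.0176  0.0132 -0.0224]
0.0725 468 [-0.0113  0.0072 -0.0162]
0.0755 356 [-0.0102  0.0059 -0.0151]
0.0785 370 [-0.0107  0.0064 -0.0152]
0.0815 401 [-0.0104  0.0062 -0.0153]
0.0845 398 [-0.0104  0.0063 -0.015 ]
0.0875 353 [-0.0103  0.0061 -0.0152]
0.0905 548 [-0.0108  0.0065 -0.0153]
0.0935 369 [-0.0105  0.0063 -0.0158]
0.0965 344 [-0.0077  0.0039 -0.0127]
0.0995 329 [-0.0077  0.004  -0.0129]
0.1025 193 [-0.007   0.0027 -0.0115]
0.1055 5 [-0.0036 -0.001  -0.0077]
max tx 0.10440140257737303
```

```bash
cat >> h.py <<'E'
YAW=4.28; M=np.array([.4834,.1983,.092]); e=np.array([-np.sin(np.radians(YAW)),np.cos(np.radians(YAW)),0]); F=M+.093*e
def pose(t,x,up=0.,off=0.001):
    R=Rt(YAW,-t); a=R[:,0]; C=F-.006*e-(.099-x)*a+np.array([0,0,up])
    return C+R@np.array([-off,0,.005]),R
E
python3 - <<'E'
from h import *
print(pose(14,-.015)[1])
for q in [(14,-.015,.08),(14,-.015),(14,.010),(9,.0205),(0,.0205),(0,.008)]: print(q,np.round(pose(*q)[0],4))
plan(*pose(14,-.015,.08),12)
E
```

```text
[[-0.07241379  0.99721125  0.01805479]
 [ 0.96758981  0.07463064 -0.24124723]
 [-0.2419219   0.         -0.97029573]]
(14, -0.015, 0.08) [0.4853 0.1726 0.195 ]
(14, -0.015) [0.4853 0.1726 0.115 ]
(14, 0.01) [0.4835 0.1968 0.1089]
(9, 0.0205) [0.4828 0.206  0.0995]
(0, 0.0205) [0.4828 0.2058 0.087 ]
(0, 0.008) [0.4838 0.1933 0.087 ]
dist mm [376.9  14.7  -0.9] rot [ 0.0035 -0.2458  0.0449] t 7.475
12 rows shift [ 0.0313  0.0006 -0.0036] turn [ 0.0003 -0.0205  0.0037]
```

play_rows:
  commands:
    - {"grip": 1,"x": 0.0313,"y": 0.0006,"z": -0.0036,"rx": 0.0003,"ry": -0.0205,"rz": 0.0037}
    - {"grip": 1,"x": 0.0313,"y": 0.0006,"z": -0.0036,"rx": 0.0003,"ry": -0.0205,"rz": 0.0037}
    - {"grip": 1,"x": 0.0313,"y": 0.0006,"z": -0.0036,"rx": 0.0003,"ry": -0.0205,"rz": 0.0037}
    - {"grip": 1,"x": 0.0313,"y": 0.0006,"z": -0.0036,"rx": 0.0003,"ry": -0.0205,"rz": 0.0037}
    - {"grip": 1,"x": 0.0313,"y": 0.0006,"z": -0.0036,"rx": 0.0003,"ry": -0.0205,"rz": 0.0037}
    - {"grip": 1,"x": 0.0313,"y": 0.0006,"z": -0.0036,"rx": 0.0003,"ry": -0.0205,"rz": 0.0037}
    - {"grip": 1,"x": 0.0313,"y": 0.0006,"z": -0.0036,"rx": 0.0003,"ry": -0.0205,"rz": 0.0037}
    - {"grip": 1,"x": 0.0313,"y": 0.0006,"z": -0.0036,"rx": 0.0003,"ry": -0.0205,"rz": 0.0037}
    - {"grip": 1,"x": 0.0313,"y": 0.0006,"z": -0.0036,"rx": 0.0003,"ry": -0.0205,"rz": 0.0037}
    - {"grip": 1,"x": 0.0313,"y": 0.0006,"z": -0.0036,"rx": 0.0003,"ry": -0.0205,"rz": 0.0037}
    - {"grip": 1,"x": 0.0313,"y": 0.0006,"z": -0.0036,"rx": 0.0003,"ry": -0.0205,"rz": 0.0037}
    - {"grip": 1,"x": 0.0313,"y": 0.0006,"z": -0.0036,"rx": 0.0003,"ry": -0.0205,"rz": 0.0037}

```text
time_s: 8.98
position: [0.4855, 0.1732, 0.1941]
tool_rot: [[-0.073, 0.997, 0.018], [0.967, 0.075, -0.244], [-0.244, -0.0, -0.97]]
ft_force: [0.3, -0.2, -0.8]
grip_width: 0.0259
```

play_rows:
  commands:
    - {"grip": 1,"x": 0,"y": 0,"z": 0,"rx": 0,"ry": 0,"rz": 0}
    - {"grip": 1,"x": 0,"y": 0,"z": 0,"rx": 0,"ry": 0,"rz": 0}

```text
time_s: 9.22
position: [0.4859, 0.1718, 0.1947]
tool_rot: [[-0.073, 0.997, 0.019], [0.967, 0.075, -0.243], [-0.244, 0.0, -0.97]]
ft_force: [0.6, -0.7, -1.0]
grip_width: 0.0255
```

Run:
```python
from h import *
import pickle
im=optics.get_image("wrist"); cv2.imwrite("pics/w5.png",im["color"]); pickle.dump((im,env.observe()),open("pics/w5.pkl","wb"))
print(env.observe()["ft_force"])
plan(*pose(14,-.015,.08),1)
plan(*pose(14,-.015,.0),6)
```

```text
[-0.75872045 -0.19593898 -2.5657529 ]
dist mm [ 1.  -0.6 -0.3] rot [ 0.0007  0.0018 -0.0003] t 9.275
1 rows shift [ 0.001  -0.0006 -0.0003] turn [ 0.0007  0.0018 -0.0003]
dist mm [20.5 -0.7 77.3] rot [ 0.0007  0.0018 -0.0003] t 9.275
6 rows shift [ 0.0034 -0.0001  0.0129] turn [ 0.0001  0.0003 -0.0001]
```

View pics/w5.png

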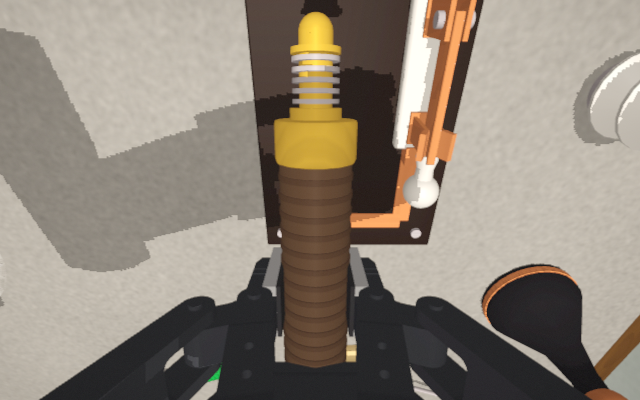

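The plunger tip at (316,15) hangs above the board, in line with the left cup, which is just out of view at the top edge. Lowering.

play_rows:
  commands:
    - {"grip": 1,"x": 0.0034,"y": -0.0001,"z": 0.0129,"rx": 0,"ry": 0.0003,"rz": 0}
    - {"grip": 1,"x": 0.0034,"y": -0.0001,"z": 0.0129,"rx": 0,"ry": 0.0003,"rz": 0}
    - {"grip": 1,"x": 0.0034,"y": -0.0001,"z": 0.0129,"rx": 0,"ry": 0.0003,"rz": 0}
    - {"grip": 1,"x": 0.0034,"y": -0.0001,"z": 0.0129,"rx": 0,"ry": 0.0003,"rz": 0}
    - {"grip": 1,"x": 0.0034,"y": -0.0001,"z": 0.0129,"rx": 0,"ry": 0.0003,"rz": 0}
    - {"grip": 1,"x": 0.0034,"y": -0.0001,"z": 0.0129,"rx": 0,"ry": 0.0003,"rz": 0}
    - {"grip": 1,"x": 0,"y": 0,"z": 0,"rx": 0,"ry": 0,"rz": 0}
    - {"grip": 1,"x": 0,"y": 0,"z": 0,"rx": 0,"ry": 0,"rz": 0}

```text
time_s: 10.28
position: [0.4858, 0.1733, 0.1157]
tool_rot: [[-0.072, 0.997, 0.021], [0.968, 0.075, -0.241], [-0.242, 0.003, -0.97]]
ft_force: [-0.4, -1.1, -2.0]
grip_width: 0.0264
```

Run:
```python
from h import *
import pickle
ims={n:optics.get_image(n) for n in ["scene","top","wrist"]}
def crop(n,r,f): return cv2.resize(ims[n]["color"][r[0]:r[1],r[2]:r[3]],None,fx=f,fy=f,interpolation=cv2.INTER_CUBIC)
cv2.imwrite("pics/s6.png",crop("scene",(90,210,270,410),5)); cv2.imwrite("pics/t6.png",crop("top",(165,265,140,290),5)); cv2.imwrite("pics/w6.png",ims["wrist"]["color"])
print(env.observe()["ft_force"],env.observe()["wrist_torque"])
plan(*pose(14,-.015,.0),1)
plan(*pose(14,-.005,.0),3)
```

```text
[-0.56395217 -1.41699532 -2.40174395] [0.18676442 0.02743939 0.02182748]
dist mm [-0.4 -0.5  1. ] rot [ 0.0029 -0.0003 -0.0002] t 10.425
1 rows shift [-0.0004 -0.0005  0.001 ] turn [ 0.0029 -0.0003 -0.0002]
dist mm [ 9.6 -0.5  1. ] rot [ 0.0029 -0.0003 -0.0002] t 10.425
3 rows shift [ 0.0032 -0.0002  0.0003] turn [ 0.001  -0.0001 -0.0001]
```

View pics/s6.png

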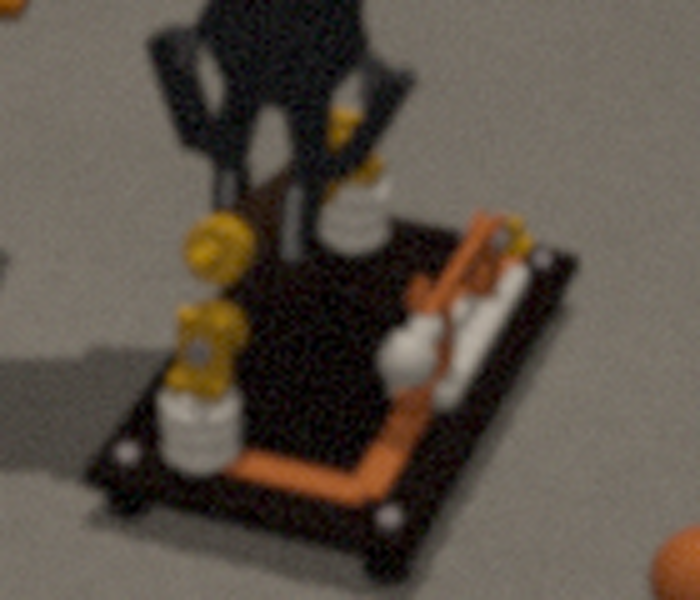

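View pics/t6.png

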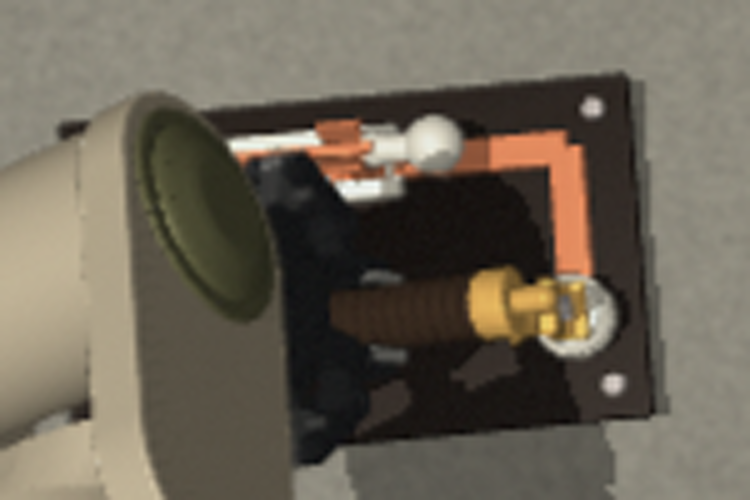

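View pics/w6.png

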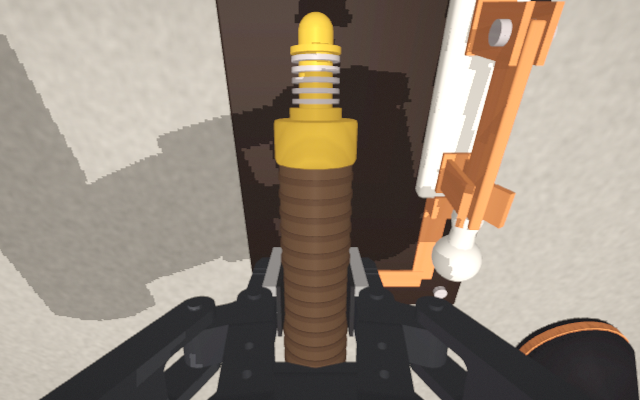

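The stud sits above and in line with the right cup (top crop (540,310), scene crop (215,245)), and there is a clear gap to it. Pushing the plunger in while watching the force.

play_rows:
  commands:
    - {"grip": 1,"x": 0.0032,"y": -0.0002,"z": 0.0003,"rx": 0.001,"ry": 0,"rz": 0}
    - {"grip": 1,"x": 0.0032,"y": -0.0002,"z": 0.0003,"rx": 0.001,"ry": 0,"rz": 0}
    - {"grip": 1,"x": 0.0032,"y": -0.0002,"z": 0.0003,"rx": 0.001,"ry": 0,"rz": 0}
    - {"grip": 1,"x": 0,"y": 0,"z": 0,"rx": 0,"ry": 0,"rz": 0}

```text
time_s: 10.92
position: [0.4842, 0.1825, 0.112]
tool_rot: [[-0.073, 0.997, 0.017], [0.968, 0.075, -0.241], [-0.242, -0.001, -0.97]]
ft_force: [0.0, 0.7, -1.7]
grip_width: 0.026
```

play_rows:
  commands:
    - {"grip": 1,"x": 0.0025,"y": 0,"z": 0,"rx": 0,"ry": 0,"rz": 0}
    - {"grip": 1,"x": 0.0025,"y": 0,"z": 0,"rx": 0,"ry": 0,"rz": 0}
    - {"grip": 1,"x": 0,"y": 0,"z": 0,"rx": 0,"ry": 0,"rz": 0}

```text
time_s: 11.3
position: [0.4839, 0.1872, 0.1109]
tool_rot: [[-0.073, 0.997, 0.017], [0.968, 0.075, -0.241], [-0.242, -0.001, -0.97]]
ft_force: [0.7, -0.6, -2.8]
grip_width: 0.0259
```

play_rows:
  commands:
    - {"grip": 1,"x": 0.0025,"y": 0,"z": 0,"rx": 0,"ry": 0,"rz": 0}
    - {"grip": 1,"x": 0.0025,"y": 0,"z": 0,"rx": 0,"ry": 0,"rz": 0}
    - {"grip": 1,"x": 0,"y": 0,"z": 0,"rx": 0,"ry": 0,"rz": 0}

```text
time_s: 11.68
position: [0.4836, 0.1918, 0.1098]
tool_rot: [[-0.073, 0.997, 0.017], [0.967, 0.075, -0.242], [-0.242, -0.001, -0.97]]
ft_force: [0.9, -3.7, -0.6]
grip_width: 0.0255
```

Run:
```python
from h import *
s=env.observe(); print(s["ft_force"],s["wrist_torque"],s["position"])
im=optics.get_image("wrist"); cv2.imwrite("pics/w7.png",im["color"])
plan(*pose(14,.005,.0),1)
plan(*pose(14,.01,.0),3)
```

```text
[ 0.9103463  -3.65688358 -0.59462376] [-0.46180608 -0.05224492 -0.03427866] [0.48359676 0.19175547 0.10977101]
dist mm [ 0.1  0.3 -0.4] rot [-0.001   0.0003  0.0001] t 11.725
1 rows shift [ 0.0001  0.0003 -0.0004] turn [-0.001   0.0003  0.0001]
dist mm [ 5.1  0.3 -0.4] rot [-0.001   0.0003  0.0001] t 11.725
3 rows shift [ 0.0017  0.0001 -0.0001] turn [-0.0003  0.0001  0.    ]
```

View pics/w7.png

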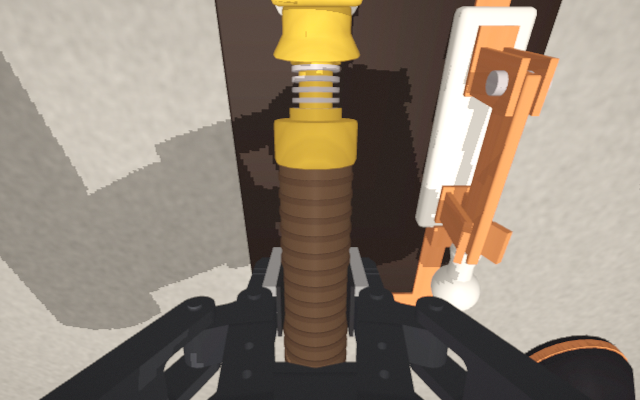

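The plunger is centred in the left cup (316,45) and contact has begun. Pushing on.

play_rows:
  commands:
    - {"grip": 1,"x": 0.0025,"y": 0.0001,"z": 0,"rx": 0,"ry": 0,"rz": 0}
    - {"grip": 1,"x": 0.0025,"y": 0.0001,"z": 0,"rx": 0,"ry": 0,"rz": 0}
    - {"grip": 1,"x": 0,"y": 0,"z": 0,"rx": 0,"ry": 0,"rz": 0}
    - {"grip": 1,"x": 0,"y": 0,"z": 0,"rx": 0,"ry": 0,"rz": 0}

```text
time_s: 12.22
position: [0.4833, 0.1966, 0.1085]
tool_rot: [[-0.073, 0.997, 0.017], [0.967, 0.075, -0.242], [-0.242, -0.001, -0.97]]
ft_force: [-0.3, -6.0, -1.2]
grip_width: 0.0259
```

Run:
```python
from h import *
f=[]
s=env.observe(); print(s["ft_force"],s["wrist_torque"],s["position"])
im=optics.get_image("wrist"); W=cloud(im); s=env.observe(); print(s["ft_force"])
L=(W-s["position"])@s["tool_rot"]
q=L[0:300,270:362].reshape(-1,3); q=q[(q[:,2]<.04)&(q[:,2]>-.05)&(q[:,0]>0.045)]
for y0 in np.arange(.048,.125,.002):
    k=(q[:,0]>=y0)&(q[:,0]<y0+.002)
    if k.sum()>3: print(round(y0+.001,4),k.sum(),np.round([q[k,1].min(),q[k,1].max(),q[k,2].min()],4))
plan(*pose(9,.0205),5)
plan(*pose(14,.01,.0),1)
```

```text
[-0.32442228 -5.99082553 -1.20527097] [-0.72104737  0.03085196  0.03547494] [0.48333081 0.19661902 0.10853112]
[-0.31158779 -5.33774177 -0.08709323]
0.049 437 [-0.0164  0.0124 -0.0212]
0.051 407 [-0.0154  0.0117 -0.0208]
0.053 361 [-0.0158  0.0123 -0.0203]
0.055 418 [-0.0168  0.0132 -0.0214]
0.057 475 [-0.0175  0.0132 -0.0217]
0.059 482 [-0.0173  0.0131 -0.0221]
0.061 475 [-0.0172  0.013  -0.0218]
0.063 486 [-0.0171  0.0136 -0.0214]
0.065 506 [-0.017   0.0134 -0.0216]
0.067 510 [-0.0177  0.0133 -0.022 ]
0.069 569 [-0.017   0.013  -0.0211]
0.071 305 [-0.0114  0.0072 -0.0156]
0.073 290 [-0.0113  0.0071 -0.0158]
0.075 261 [-0.0102  0.0065 -0.015 ]
0.077 262 [-0.0101  0.0062 -0.0146]
0.079 240 [-0.0101  0.0063 -0.0145]
0.081 273 [-0.0105  0.0062 -0.0156]
0.083 420 [-0.0131  0.01   -0.0211]
0.085 528 [-0.0161  0.0125 -0.0204]
0.087 536 [-0.0168  0.0131 -0.0201]
0.089 506 [-0.016   0.0121 -0.02  ]
0.091 483 [-0.0144  0.011  -0.0196]
0.093 498 [-0.0136  0.0101 -0.0201]
0.095 498 [-0.0131  0.0096 -0.0207]
0.097 1105 [-0.0143  0.0108 -0.0288]
0.099 811 [-0.0148  0.0107 -0.0292]
0.101 795 [-0.0147  0.0106 -0.0295]
0.103 88 [-0.0146  0.0104 -0.028 ]
0.105 7 [-0.0166  0.0132  0.0193]
0.113 4 [-0.0202 -0.02    0.0166]
dist mm [11.3  0.2  6.5] rot [-0.0014  0.0877  0.0001] t 12.275
5 rows shift [0.0022 0.     0.0014] turn [-0.0003  0.0175  0.    ]
dist mm [ 0.1  0.2 -0.4] rot [-0.0014  0.0005  0.0001] t 12.275
1 rows shift [ 0.0001  0.0002 -0.0004] turn [-0.0014  0.0005  0.0001]
```

Camera and force agree on about 9 mm pressed, against 10 in my model. Tilting to 9° while pressing to about 20 mm.

play_rows:
  commands:
    - {"grip": 1,"x": 0.0023,"y": 0,"z": 0.0014,"rx": 0,"ry": 0.0175,"rz": 0}
    - {"grip": 1,"x": 0.0023,"y": 0,"z": 0.0014,"rx": 0,"ry": 0.0175,"rz": 0}
    - {"grip": 1,"x": 0.0023,"y": 0,"z": 0.0014,"rx": 0,"ry": 0.0175,"rz": 0}
    - {"grip": 1,"x": 0.0023,"y": 0,"z": 0.0014,"rx": 0,"ry": 0.0175,"rz": 0}
    - {"grip": 1,"x": 0.0023,"y": 0,"z": 0.0014,"rx": 0,"ry": 0.0175,"rz": 0}
    - {"grip": 1,"x": 0,"y": 0,"z": 0,"rx": 0,"ry": 0,"rz": 0}
    - {"grip": 1,"x": 0,"y": 0,"z": 0,"rx": 0,"ry": 0,"rz": 0}

```text
time_s: 13.15
position: [0.4826, 0.2057, 0.0992]
tool_rot: [[-0.074, 0.997, 0.01], [0.985, 0.074, -0.158], [-0.158, -0.002, -0.987]]
ft_force: [1.0, -9.4, -1.2]
grip_width: 0.026
```

Run:
```python
from h import *
im=optics.get_image("wrist"); W=cloud(im); cv2.imwrite("pics/w8.png",im["color"]); t=optics.get_image("top");cv2.imwrite("pics/t8.png",cv2.resize(t["color"][165:265,140:290],None,fx=5,fy=5,interpolation=cv2.INTER_CUBIC))
s=env.observe(); print(s["ft_force"],s["wrist_torque"],s["position"])
L=(W-s["position"])@s["tool_rot"]
q=L[0:300,270:362].reshape(-1,3); q=q[(q[:,2]<.04)&(q[:,2]>-.05)&(q[:,0]>0.045)]
for y0 in np.arange(.048,.1,.002):
    k=(q[:,0]>=y0)&(q[:,0]<y0+.002)
    if k.sum()>3: print(round(y0+.001,4),k.sum(),np.round([q[k,1].min(),q[k,1].max(),q[k,2].min()],4))
plan(*pose(9,.021),1)
plan(*pose(0,.021),8)
```

```text
[ 0.45218668 -9.49134355 -1.17599569] [-1.37725649 -0.06948623 -0.01855243] [0.4825898  0.20570373 0.09920368]
0.049 448 [-0.0162  0.0124 -0.0208]
0.051 393 [-0.0154  0.0113 -0.0199]
0.053 359 [-0.0158  0.0123 -0.0201]
0.055 435 [-0.0168  0.0135 -0.0216]
0.057 459 [-0.0176  0.0134 -0.0219]
0.059 475 [-0.0174  0.0132 -0.0218]
0.061 488 [-0.0173  0.013  -0.0214]
0.063 487 [-0.0171  0.0135 -0.0212]
0.065 504 [-0.017   0.0134 -0.0212]
0.067 504 [-0.0175  0.0135 -0.0214]
0.069 563 [-0.017   0.0131 -0.0213]
0.071 306 [-0.0114  0.0072 -0.0155]
0.073 307 [-0.0113  0.0077 -0.0216]
0.075 463 [-0.0168  0.0132 -0.0213]
0.077 554 [-0.0166  0.0131 -0.0208]
0.079 450 [-0.0154  0.0119 -0.0201]
0.081 458 [-0.0143  0.011  -0.0191]
0.083 437 [-0.0131  0.0097 -0.02  ]
0.085 442 [-0.0131  0.0096 -0.0198]
0.087 544 [-0.0133  0.0096 -0.0268]
0.089 824 [-0.0146  0.011  -0.0278]
0.091 680 [-0.0158  0.0112 -0.0287]
0.093 698 [-0.0166  0.0129 -0.028 ]
0.095 456 [-0.0146  0.0107 -0.0276]
0.097 41 [-0.0064  0.0032 -0.0158]
0.099 257 [-0.0075  0.004  -0.0171]
dist mm [ 0.7  0.3 -0.3] rot [-0.0019  0.0016  0.0001] t 13.25
1 rows shift [ 0.0007  0.0003 -0.0003] turn [-0.0019  0.0016  0.0001]
dist mm [ 2.5  0.3 12. ] rot [-1.900e-03  1.587e-01 -1.000e-04] t 13.25
8 rows shift [0.0002 0.     0.0015] turn [-0.0002  0.0198 -0.    ]
```

View pics/w8.png

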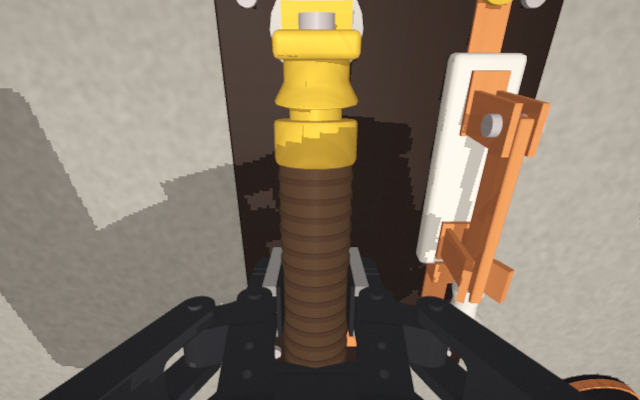

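View pics/t8.png

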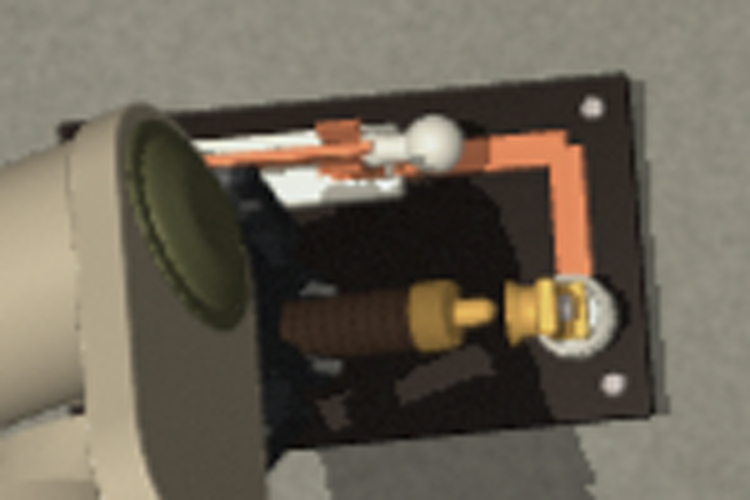

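About 19.7 mm is pressed and the stud is clear of the right rim (top crop: stud (495,312), rim (507,312)). I'll add about 1 mm and swing level.

play_rows:
  commands:
    - {"grip": 1,"x": 0.001,"y": 0.0002,"z": 0,"rx": 0,"ry": 0,"rz": 0}
    - {"grip": 1,"x": 0.0003,"y": 0,"z": 0.0015,"rx": 0,"ry": 0.0198,"rz": 0}
    - {"grip": 1,"x": 0.0003,"y": 0,"z": 0.0015,"rx": 0,"ry": 0.0198,"rz": 0}
    - {"grip": 1,"x": 0.0003,"y": 0,"z": 0.0015,"rx": 0,"ry": 0.0198,"rz": 0}
    - {"grip": 1,"x": 0.0003,"y": 0,"z": 0.0015,"rx": 0,"ry": 0.0198,"rz": 0}
    - {"grip": 1,"x": 0,"y": 0,"z": 0,"rx": 0,"ry": 0,"rz": 0}

```text
time_s: 14.0
position: [0.4826, 0.2068, 0.0927]
tool_rot: [[-0.074, 0.997, 0.003], [0.994, 0.074, -0.079], [-0.079, -0.002, -0.997]]
ft_force: [-0.1, -9.8, -2.7]
grip_width: 0.0258
```

play_rows:
  commands:
    - {"grip": 1,"x": 0.0003,"y": 0,"z": 0.0015,"rx": 0,"ry": 0.0198,"rz": 0}
    - {"grip": 1,"x": 0.0003,"y": 0,"z": 0.0015,"rx": 0,"ry": 0.0198,"rz": 0}
    - {"grip": 1,"x": 0.0003,"y": 0,"z": 0.0015,"rx": 0,"ry": 0.0198,"rz": 0}
    - {"grip": 1,"x": 0.0003,"y": 0,"z": 0.0015,"rx": 0,"ry": 0.0198,"rz": 0}
    - {"grip": 1,"x": 0,"y": 0,"z": 0,"rx": 0,"ry": 0,"rz": 0}
    - {"grip": 1,"x": 0,"y": 0,"z": 0,"rx": 0,"ry": 0,"rz": 0}

```text
time_s: 14.75
position: [0.4825, 0.2078, 0.0865]
tool_rot: [[-0.075, 0.997, -0.002], [0.997, 0.075, -0.001], [-0.001, -0.002, -1.0]]
ft_force: [0.3, -10.5, -4.6]
grip_width: 0.0259
```

Run:
```python
from h import *
t=optics.get_image("top");sc=optics.get_image("scene")
a=cv2.resize(t["color"][190:250,215:280],None,fx=6,fy=6,interpolation=cv2.INTER_CUBIC);b=cv2.resize(sc["color"][130:190,290:355],None,fx=6,fy=6,interpolation=cv2.INTER_CUBIC)
cv2.imwrite("pics/t9.png",np.hstack([a,b]))
s=env.observe(); print(s["ft_force"],s["wrist_torque"],s["position"])
plan(*pose(0,.021),1)
plan(*pose(0,.008),4)
```

```text
[ 0.30495787 -9.83007758 -4.86593771] [-1.7374591  -0.06330379  0.03951015] [0.48249643 0.20786477 0.08651652]
dist mm [-1.6  0.2 -0.5] rot [-0.0023  0.0006  0.0001] t 14.85
1 rows shift [-0.0016  0.0002 -0.0005] turn [-0.0023  0.0006  0.0001]
dist mm [-14.6   0.2  -0.5] rot [-0.0023  0.0006  0.0001] t 14.85
4 rows shift [-0.0037  0.     -0.0001] turn [-0.0006  0.0002  0.    ]
```

View pics/t9.png

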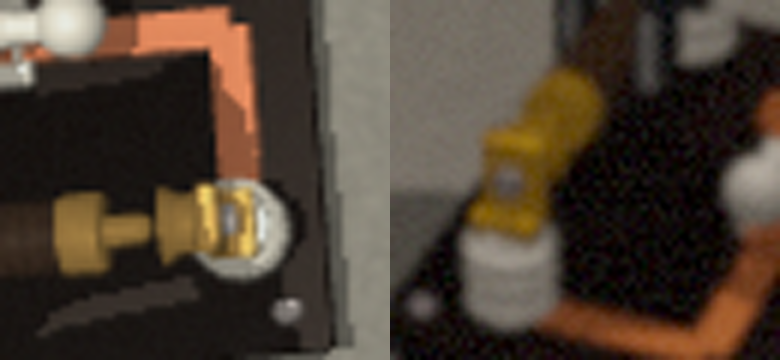

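The resistor is level, with the stud (125,230) facing the right cup mouth (165,225), aligned. Sliding it back into the right cup.

play_rows:
  commands:
    - {"grip": 1,"x": -0.003,"y": 0,"z": 0,"rx": 0,"ry": 0,"rz": 0}
    - {"grip": 1,"x": -0.003,"y": 0,"z": 0,"rx": 0,"ry": 0,"rz": 0}
    - {"grip": 1,"x": -0.003,"y": 0,"z": 0,"rx": 0,"ry": 0,"rz": 0}
    - {"grip": 1,"x": -0.002,"y": 0,"z": 0,"rx": 0,"ry": 0,"rz": 0}
    - {"grip": 1,"x": 0,"y": 0,"z": 0,"rx": 0,"ry": 0,"rz": 0}
    - {"grip": 1,"x": 0,"y": 0,"z": 0,"rx": 0,"ry": 0,"rz": 0}

```text
time_s: 15.6
position: [0.4833, 0.1974, 0.0866]
tool_rot: [[-0.075, 0.997, -0.002], [0.997, 0.075, 0.0], [0.0, -0.002, -1.0]]
ft_force: [-0.2, -7.0, -3.7]
grip_width: 0.0258
```

play_rows:
  commands:
    - {"grip": 1,"x": -0.0015,"y": 0,"z": 0,"rx": 0,"ry": 0,"rz": 0}
    - {"grip": 1,"x": -0.001,"y": 0,"z": 0,"rx": 0,"ry": 0,"rz": 0}
    - {"grip": 1,"x": 0,"y": 0,"z": 0,"rx": 0,"ry": 0,"rz": 0}
    - {"grip": 1,"x": 0,"y": 0,"z": 0,"rx": 0,"ry": 0,"rz": 0}

```text
time_s: 16.1
position: [0.4835, 0.1951, 0.0866]
tool_rot: [[-0.075, 0.997, -0.002], [0.997, 0.075, 0.001], [0.001, -0.002, -1.0]]
ft_force: [-0.1, -6.4, -3.9]
grip_width: 0.0262
```

Run:
```python
from h import *
t=optics.get_image("top");sc=optics.get_image("scene");w=optics.get_image("wrist")
a=cv2.resize(t["color"][190:250,215:280],None,fx=6,fy=6,interpolation=cv2.INTER_CUBIC);b=cv2.resize(w["color"][20:260,190:450],None,fx=1.5,fy=1.5)
cv2.imwrite("pics/t10.png",np.hstack([a,b]))
s=env.observe(); print(s["ft_force"],s["wrist_torque"],s["position"])
plan(*pose(0,.008),1)
```

```text
[-0.2670021  -6.27134768 -3.24603247] [-1.06678149 -0.00292567  0.05311547] [0.4834508  0.1951118  0.08657788]
dist mm [-1.8  0.2 -0.4] rot [-0.0019 -0.0007  0.0001] t 16.25
1 rows shift [-0.0018  0.0002 -0.0004] turn [-0.0019 -0.0007  0.0001]
```

View pics/t10.png

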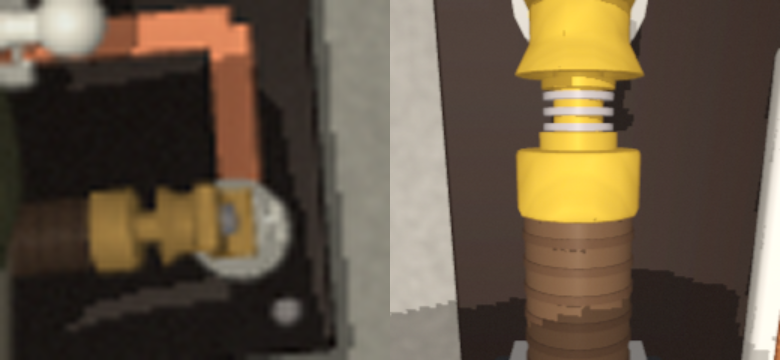

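The stud is inside the right cup, but the full spring force still acts on the hand (6.3 N). A little further.

play_rows:
  commands:
    - {"grip": 1,"x": -0.001,"y": 0,"z": 0,"rx": 0,"ry": 0,"rz": 0}
    - {"grip": 1,"x": -0.0005,"y": 0,"z": 0,"rx": 0,"ry": 0,"rz": 0}
    - {"grip": 1,"x": 0,"y": 0,"z": 0,"rx": 0,"ry": 0,"rz": 0}
    - {"grip": 1,"x": 0,"y": 0,"z": 0,"rx": 0,"ry": 0,"rz": 0}

```text
time_s: 16.75
position: [0.4835, 0.1941, 0.0867]
tool_rot: [[-0.075, 0.997, -0.002], [0.997, 0.075, 0.002], [0.002, -0.002, -1.0]]
ft_force: [-0.4, -1.5, -6.7]
grip_width: 0.0257
```

play_rows:
  commands:
    - {"grip": 1,"x": -0.0007,"y": 0,"z": 0,"rx": 0,"ry": 0,"rz": 0}
    - {"grip": 1,"x": 0,"y": 0,"z": 0,"rx": 0,"ry": 0,"rz": 0}
    - {"grip": 1,"x": 0,"y": 0,"z": 0,"rx": 0,"ry": 0,"rz": 0}

```text
time_s: 17.12
position: [0.4836, 0.1939, 0.0868]
tool_rot: [[-0.074, 0.997, -0.002], [0.997, 0.074, 0.003], [0.003, -0.001, -1.0]]
ft_force: [-0.7, 5.6, -8.2]
grip_width: 0.026
```

The stud is home on the floor: the axial force has reversed. Some vertical load remains, so I'll ease down about 1 mm.

play_rows:
  commands:
    - {"grip": 1,"x": 0.0005,"y": 0,"z": 0.001,"rx": 0,"ry": 0,"rz": 0}
    - {"grip": 1,"x": 0,"y": 0,"z": 0,"rx": 0,"ry": 0,"rz": 0}
    - {"grip": 1,"x": 0,"y": 0,"z": 0,"rx": 0,"ry": 0,"rz": 0}

```text
time_s: 17.5
position: [0.4838, 0.1939, 0.0863]
tool_rot: [[-0.075, 0.997, -0.001], [0.997, 0.075, 0.002], [0.002, -0.001, -1.0]]
ft_force: [-3.8, 3.7, 1.8]
grip_width: 0.0258
```

play_rows:
  commands:
    - {"grip": 0.2,"x": 0,"y": 0,"z": 0,"rx": 0,"ry": 0,"rz": 0}
    - {"grip": 0.0,"x": 0,"y": 0,"z": 0,"rx": 0,"ry": 0,"rz": 0}
    - {"grip": -0.2,"x": 0,"y": 0,"z": 0,"rx": 0,"ry": 0,"rz": 0}
    - {"grip": -0.2,"x": 0,"y": 0,"z": 0,"rx": 0,"ry": 0,"rz": 0}
    - {"grip": -0.2,"x": 0,"y": 0,"z": 0,"rx": 0,"ry": 0,"rz": 0}

```text
time_s: 18.12
position: [0.4839, 0.1937, 0.086]
tool_rot: [[-0.074, 0.997, -0.001], [0.997, 0.074, 0.002], [0.002, -0.001, -1.0]]
ft_force: [-0.2, 0.2, 0.1]
grip_width: 0.0512
```

Run:
```python
from h import *
t=optics.get_image("top");sc=optics.get_image("scene");w=optics.get_image("wrist")
a=cv2.resize(t["color"][190:250,215:280],None,fx=6,fy=6,interpolation=cv2.INTER_CUBIC);b=cv2.resize(w["color"][20:260,190:450],None,fx=1.5,fy=1.5)
cv2.imwrite("pics/t11.png",np.hstack([a,b]))
s=env.observe(); print(s["ft_force"],s["grip_width"],s["position"])
```

```text
[ 0.38059563 -0.2985413  -0.59738467] 0.051343448962153336 [0.48382414 0.19371906 0.0859536 ]
```

View pics/t11.png

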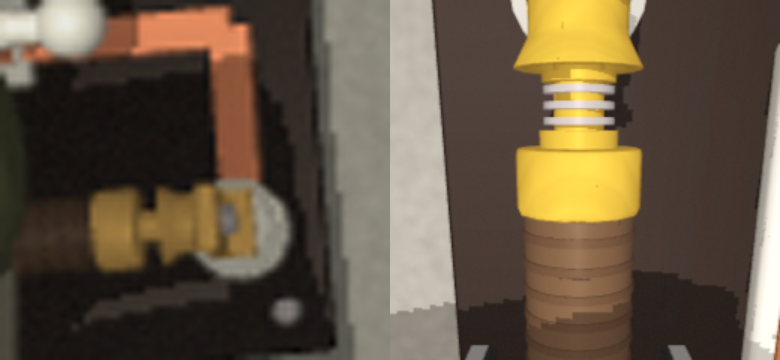

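Released with both ends in the cups. I'll back straight up and verify from above.

play_rows:
  commands:
    - {"grip": -0.2,"x": 0,"y": 0,"z": -0.01,"rx": 0,"ry": 0,"rz": 0}
    - {"grip": -0.2,"x": 0,"y": 0,"z": -0.02,"rx": 0,"ry": 0,"rz": 0}
    - {"grip": -0.2,"x": 0,"y": 0,"z": -0.03,"rx": 0,"ry": 0,"rz": 0}
    - {"grip": -0.2,"x": 0,"y": 0,"z": -0.03,"rx": 0,"ry": 0,"rz": 0}
    - {"grip": -0.2,"x": 0,"y": 0,"z": -0.03,"rx": 0,"ry": 0,"rz": 0}
    - {"grip": -0.2,"x": 0,"y": 0,"z": -0.03,"rx": 0,"ry": 0,"rz": 0}
    - {"grip": -0.2,"x": 0,"y": 0,"z": -0.03,"rx": 0,"ry": 0,"rz": 0}
    - {"grip": -0.2,"x": 0,"y": 0,"z": -0.03,"rx": 0,"ry": 0,"rz": 0}
    - {"grip": -0.2,"x": 0,"y": 0,"z": 0,"rx": 0,"ry": 0,"rz": 0}
    - {"grip": -0.2,"x": 0,"y": 0,"z": 0,"rx": 0,"ry": 0,"rz": 0}

```text
time_s: 19.52
position: [0.4836, 0.1933, 0.2954]
tool_rot: [[-0.074, 0.997, -0.002], [0.997, 0.074, 0.001], [0.002, -0.002, -1.0]]
ft_force: [0.1, -0.8, -0.5]
grip_width: 0.0513
```

Run:
```python
from h import *
import pickle
im=optics.get_image("wrist"); cv2.imwrite("pics/w12.png",im["color"]); W=cloud(im); s=env.observe(); pickle.dump((im,s),open("pics/w12.pkl","wb"))
print(s["position"],s["ft_force"])
R=Rt(YAW); c=M-np.array([.002,0,0]); l=(W-c)  # camera-biased frame
rx=l@R[:,1]; ry=l@e
k0=(np.abs(rx)<.03)&(W[...,2]>.085)
for y0 in np.arange(-.116,.116,.004):
    k=k0&(ry>=y0)&(ry<y0+.004)
    if k.sum()>3: print(round(y0+.002,3),k.sum(),np.round([rx[k].min(),rx[k].max(),W[k][:,2].max()],4))
k=(rx>.06)&(rx<.11)&(ry<.0)&(ry>-.1)&(W[...,2]>.07)
print("knob pts",np.round(np.c_[rx[k],ry[k],W[k][:,2]][::40],4).tolist())
```

```text
[0.48359565 0.19332698 0.29512816] [-0.35535686 -0.81063905  0.3456348 ]
-0.106 24 [-0.0117  0.0121  0.1111]
-0.102 79 [-0.0128  0.0121  0.112 ]
-0.098 183 [-0.0127  0.0127  0.1118]
-0.094 64 [-0.011   0.0114  0.1044]
-0.09 60 [-0.0109  0.0113  0.1053]
-0.086 116 [-0.0129  0.0125  0.1072]
-0.082 114 [-0.0143  0.0147  0.1078]
-0.078 15 [-0.0042  0.0046  0.0993]
-0.074 43 [-0.0139  0.0156  0.1073]
-0.07 98 [-0.0153  0.0156  0.1085]
-0.066 107 [-0.0152  0.0155  0.1083]
-0.062 96 [-0.0151  0.0154  0.1086]
-0.058 114 [-0.014   0.0153  0.1074]
-0.054 92 [-0.014   0.0142  0.1072]
-0.05 93 [-0.0127  0.0142  0.1073]
-0.046 97 [-0.0138  0.014   0.1083]
-0.042 92 [-0.0137  0.0141  0.1075]
-0.038 103 [-0.0138  0.014   0.1071]
-0.034 92 [-0.0136  0.0139  0.1072]
-0.03 104 [-0.0137  0.0139  0.1079]
-0.026 102 [-0.0137  0.0138  0.1074]
-0.022 97 [-0.0136  0.0138  0.1072]
-0.018 115 [-0.0261  0.0257  0.3211]
-0.014 391 [-0.0266  0.026   0.3234]
-0.01 477 [-0.0271  0.0269  0.3241]
-0.006 515 [-0.0275  0.0274  0.3254]
-0.002 573 [-0.0276  0.0273  0.3274]
0.002 679 [-0.0296  0.0292  0.3598]
0.006 6407 
[... 979 characters left out ...]
, 0.079], [0.091, -0.0021, 0.0815], [0.0824, -0.0041, 0.0823], [0.0733, -0.0056, 0.0854], [0.0923, -0.0075, 0.0819], [0.084, -0.0097, 0.0818], [0.0753, -0.0106, 0.0873], [0.0931, -0.0123, 0.0848], [0.0852, -0.015, 0.0826], [0.0755, -0.0158, 0.0883], [0.0939, -0.0172, 0.0871], [0.082, -0.0224, 0.08], [0.0815, -0.0262, 0.0786], [0.0851, -0.0297, 0.0784], [0.09, -0.0335, 0.0773], [0.0758, -0.0396, 0.0726], [0.0772, -0.0406, 0.0768], [0.074, -0.0429, 0.0771], [0.0918, -0.0424, 0.082], [0.0824, -0.0438, 0.0849], [0.0728, -0.0481, 0.0792], [0.0878, -0.0469, 0.086], [0.0784, -0.0496, 0.0849], [0.0734, -0.0544, 0.0781], [0.0909, -0.0532, 0.0845], [0.0915, -0.0562, 0.0828], [0.0853, -0.0602, 0.0819]]
```

View pics/w12.png

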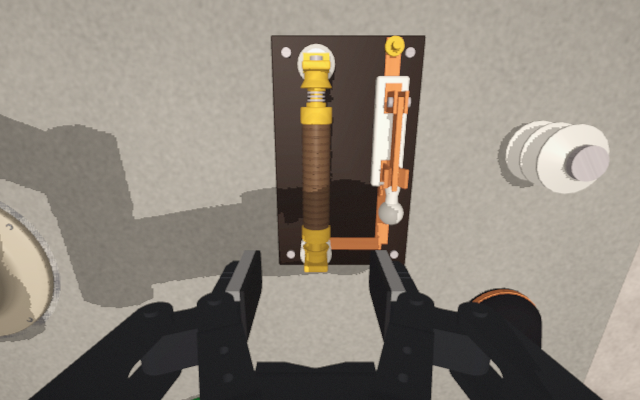

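Seated check: the tube's tops match the rims' height, the axis offset from the cup line is under 1 mm, and the cap positions match a stud home on its floor. Now I'll fit the knob at (391,212).

Run:
```python
from h import *
import pickle
from scipy.optimize import least_squares
im,s=pickle.load(open("pics/w12.pkl","rb")); W=cloud(im)
col=im["color"].astype(int)
sub=(slice(198,228),slice(376,406)); p=W[sub].reshape(-1,3); c=col[sub].reshape(-1,3)
k=(p[:,2]>.058)&(p[:,2]<.1)&((c.max(1)-c.min(1))<40); p=p[k]
f=lambda v:np.linalg.norm(p-v,axis=1)-.014
r=least_squares(f,[.567,.15,.072],loss="soft_l1",f_scale=.001); print("knob cam",r.x,len(p),np.sqrt(np.mean(f(r.x)**2)))
R=Rt(YAW);c0=M-np.array([.002,0,0]);print("rig rel",(r.x-c0)@R[:,1],(r.x-c0)@e)
print(finder.boxes_of("wrist","blade_knob")[:2],finder.boxes_of("wrist","disc_insulator")[:1])
# hinge: bright silver pin / blade line
kk=(W[...,2]>.076)&(W[...,2]<.086); l=W-c0; rx=l@R[:,1]; ry=l@e; kk&=(rx>.06)&(rx<.11)&(ry>-.035)&(ry<.1)
for y0 in np.arange(-.035,.1,.005):
    q=kk&(ry>=y0)&(ry<y0+.005)
    if q.sum()>5: print(round(y0,3),q.sum(),np.round([rx[q].min(),rx[q].max(),W[q][:,2].max()],4))
```

```text
knob cam [0.5700371  0.15533142 0.07246937] 510 0.001128167836185049
rig rel 0.08518314322829475 -0.04946379913093433
[{'point': [0.5679, 0.1926, 0.0802], 'conf': 0.91}] [{'point': [0.7384, 0.2337, 0.0824], 'conf': 0.56}]
-0.035 42 [0.079  0.0902 0.08  ]
-0.03 46 [0.0786 0.091  0.0805]
-0.025 51 [0.0782 0.0915 0.0844]
-0.02 71 [0.0729 0.0977 0.0858]
-0.015 75 [0.0726 0.0973 0.086 ]
-0.01 75 [0.0733 0.0979 0.086 ]
-0.005 81 [0.073  0.0976 0.0859]
0.0 65 [0.0727 0.0973 0.0859]
0.005 31 [0.0821 0.0882 0.0837]
0.01 32 [0.0822 0.0877 0.0843]
0.015 33 [0.0819 0.0875 0.084 ]
0.02 36 [0.0818 0.0882 0.0839]
0.025 35 [0.0821 0.0875 0.0841]
0.03 34 [0.0818 0.0883 0.084 ]
0.035 34 [0.0819 0.0878 0.0839]
0.04 31 [0.082  0.0872 0.0844]
0.045 38 [0.0819 0.088  0.0837]
0.05 35 [0.0822 0.0875 0.0842]
0.055 43 [0.0781 0.092  0.0838]
0.06 75 [0.0781 0.092  0.0845]
0.065 101 [0.0743 0.0961 0.0845]
0.07 97 [0.0741 0.0956 0.0843]
0.075 51 [0.0779 0.0919 0.0849]
0.08 8 [0.0782 0.0922 0.0837]
```

Run:
```python
from h import *
plan([.572,.1553,.147],Rt(YAW),5)
```

```text
dist mm [-44.7  85.6 147.7] rot [-0.003  -0.0015 -0.0002] t 19.675
5 rows shift [-0.0089  0.0171  0.0296] turn [-0.0006 -0.0003 -0.    ]
```

play_rows:
  commands:
    - {"grip": -0.2,"x": -0.0089,"y": 0.0171,"z": 0.0296,"rx": 0,"ry": 0,"rz": 0}
    - {"grip": -0.2,"x": -0.0089,"y": 0.0171,"z": 0.0296,"rx": 0,"ry": 0,"rz": 0}
    - {"grip": -0.2,"x": -0.0089,"y": 0.0171,"z": 0.0296,"rx": 0,"ry": 0,"rz": 0}
    - {"grip": -0.2,"x": -0.0089,"y": 0.0171,"z": 0.0296,"rx": 0,"ry": 0,"rz": 0}
    - {"grip": -0.2,"x": -0.0089,"y": 0.0171,"z": 0.0296,"rx": 0,"ry": 0,"rz": 0}
    - {"grip": -0.2,"x": 0,"y": 0,"z": 0,"rx": 0,"ry": 0,"rz": 0}
    - {"grip": -0.2,"x": 0,"y": 0,"z": 0,"rx": 0,"ry": 0,"rz": 0}

```text
time_s: 20.55
position: [0.5722, 0.1559, 0.1485]
tool_rot: [[-0.075, 0.997, -0.001], [0.997, 0.075, 0.002], [0.002, -0.001, -1.0]]
ft_force: [-0.2, -1.2, -0.2]
grip_width: 0.0511
```

Run:
```python
from h import *
plan([.572,.1553,.067],Rt(YAW),5)
t=optics.get_image("top"); w=optics.get_image("wrist"); cv2.imwrite("pics/w13.png",w["color"])
```

```text
dist mm [-0.7 -0.2 81.5] rot [-0.0006 -0.0018 -0.    ] t 20.55
5 rows shift [-0.0001 -0.0001  0.0163] turn [-0.0001 -0.0004 -0.    ]
```

View pics/w13.png

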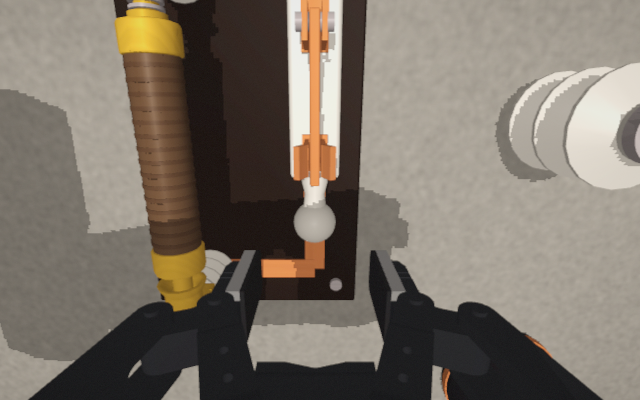

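The knob at (315,222) is centred between the fingers, which are clear on both sides. Going down and closing lightly.

play_rows:
  commands:
    - {"grip": -0.2,"x": 0,"y": 0,"z": 0.018,"rx": 0,"ry": 0,"rz": 0}
    - {"grip": -0.2,"x": 0,"y": 0,"z": 0.018,"rx": 0,"ry": 0,"rz": 0}
    - {"grip": -0.2,"x": 0,"y": 0,"z": 0.018,"rx": 0,"ry": 0,"rz": 0}
    - {"grip": -0.2,"x": 0,"y": 0,"z": 0.015,"rx": 0,"ry": 0,"rz": 0}
    - {"grip": -0.2,"x": 0,"y": 0,"z": 0.0125,"rx": 0,"ry": 0,"rz": 0}
    - {"grip": -0.2,"x": 0,"y": 0,"z": 0,"rx": 0,"ry": 0,"rz": 0}

```text
time_s: 21.4
position: [0.572, 0.1558, 0.0658]
tool_rot: [[-0.075, 0.997, -0.002], [0.997, 0.075, 0.002], [0.002, -0.002, -1.0]]
ft_force: [0.3, -0.4, 0.6]
grip_width: 0.0514
```

play_rows:
  commands:
    - {"grip": 1,"x": 0,"y": 0,"z": 0,"rx": 0,"ry": 0,"rz": 0}
    - {"grip": 1,"x": 0,"y": 0,"z": 0,"rx": 0,"ry": 0,"rz": 0}
    - {"grip": 1,"x": 0,"y": 0,"z": 0,"rx": 0,"ry": 0,"rz": 0}
    - {"grip": 1,"x": 0,"y": 0,"z": 0,"rx": 0,"ry": 0,"rz": 0}
  squeeze: 30

```text
time_s: 21.9
position: [0.5719, 0.1557, 0.0671]
tool_rot: [[-0.074, 0.997, -0.002], [0.997, 0.074, 0.001], [0.002, -0.002, -1.0]]
ft_force: [-4.7, -0.7, 5.8]
grip_width: 0.0259
```

play_rows:
  commands:
    - {"grip": 1,"x": 0.001,"y": 0,"z": -0.0157,"rx": 0,"ry": 0,"rz": 0}
    - {"grip": 1,"x": 0.0031,"y": 0,"z": -0.0154,"rx": 0,"ry": 0,"rz": 0}
    - {"grip": 1,"x": 0.005,"y": 0,"z": -0.0149,"rx": 0,"ry": 0,"rz": 0}
    - {"grip": 1,"x": 0.0069,"y": 0,"z": -0.0141,"rx": 0,"ry": 0,"rz": 0}
    - {"grip": 1,"x": 0.0087,"y": 0,"z": -0.0131,"rx": 0,"ry": 0,"rz": 0}
    - {"grip": 1,"x": 0.0104,"y": 0,"z": -0.0118,"rx": 0,"ry": 0,"rz": 0}
    - {"grip": 1,"x": 0,"y": 0,"z": 0,"rx": 0,"ry": 0,"rz": 0}

```text
time_s: 22.78
position: [0.5693, 0.1918, 0.1528]
tool_rot: [[-0.076, 0.997, -0.001], [0.997, 0.076, 0.002], [0.002, -0.001, -1.0]]
ft_force: [-6.0, -1.5, -0.3]
grip_width: 0.0259
```

Run:
```python
from h import *
w=optics.get_image("wrist"); cv2.imwrite("pics/w14.png",w["color"]); s=env.observe(); print(s["ft_force"],s["position"])
```

```text
[-6.44176543 -0.03584302 -0.27744107] [0.56932742 0.19148967 0.15253092]
```

View pics/w14.png

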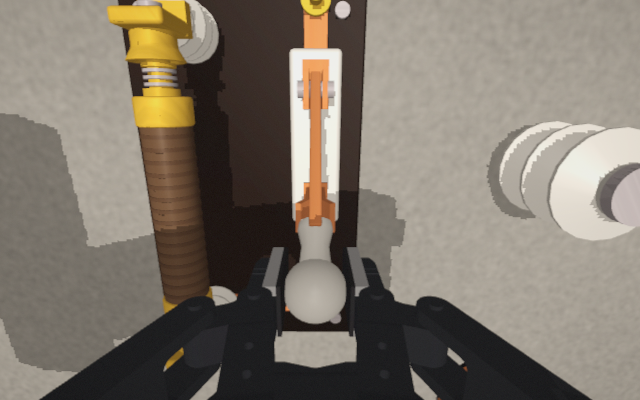

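The blade is up with the knob in the grip at (316,290), and the resistor is still seated. Continuing to upright.

play_rows:
  commands:
    - {"grip": 1,"x": 0.0118,"y": 0,"z": -0.0104,"rx": 0,"ry": 0,"rz": 0}
    - {"grip": 1,"x": 0.0131,"y": 0,"z": -0.0087,"rx": 0,"ry": 0,"rz": 0}
    - {"grip": 1,"x": 0.0141,"y": 0,"z": -0.0069,"rx": 0,"ry": 0,"rz": 0}
    - {"grip": 1,"x": 0.0149,"y": 0,"z": -0.005,"rx": 0,"ry": 0,"rz": 0}
    - {"grip": 1,"x": 0.0154,"y": 0,"z": -0.0031,"rx": 0,"ry": 0,"rz": 0}
    - {"grip": 1,"x": 0.0157,"y": 0,"z": -0.001,"rx": 0,"ry": 0,"rz": 0}
    - {"grip": 1,"x": 0,"y": 0,"z": 0,"rx": 0,"ry": 0,"rz": 0}
    - {"grip": 1,"x": 0,"y": 0,"z": 0,"rx": 0,"ry": 0,"rz": 0}

```text
time_s: 23.82
position: [0.563, 0.2764, 0.1876]
tool_rot: [[-0.076, 0.997, -0.001], [0.997, 0.076, 0.002], [0.002, -0.001, -1.0]]
ft_force: [-6.3, 0.7, 0.1]
grip_width: 0.0256
```

Run:
```python
from h import *
w=optics.get_image("wrist"); sc=optics.get_image("scene"); s=env.observe(); print(s["ft_force"],s["position"])
cv2.imwrite("pics/w15.png",np.hstack([cv2.resize(w["color"],(480,300)),cv2.resize(sc["color"][90:210,280:400],(300,300))]))
```

```text
[-6.17520393 -0.03750596  0.27331723] [0.56302017 0.2762433  0.18761711]
```

View pics/w15.png

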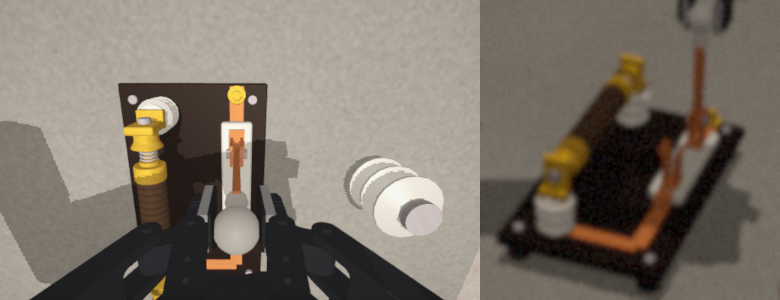

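The blade stands upright. Opening and backing straight up.

play_rows:
  commands:
    - {"grip": 0.1,"x": 0,"y": 0,"z": 0,"rx": 0,"ry": 0,"rz": 0}
    - {"grip": -0.2,"x": 0,"y": 0,"z": 0,"rx": 0,"ry": 0,"rz": 0}
    - {"grip": -0.2,"x": 0,"y": 0,"z": 0,"rx": 0,"ry": 0,"rz": 0}
    - {"grip": -0.2,"x": 0,"y": 0,"z": 0,"rx": 0,"ry": 0,"rz": 0}
    - {"grip": -0.2,"x": 0,"y": 0,"z": -0.01,"rx": 0,"ry": 0,"rz": 0}
    - {"grip": -0.2,"x": 0,"y": 0,"z": -0.02,"rx": 0,"ry": 0,"rz": 0}
    - {"grip": -0.2,"x": 0,"y": 0,"z": -0.03,"rx": 0,"ry": 0,"rz": 0}
    - {"grip": -0.2,"x": 0,"y": 0,"z": -0.03,"rx": 0,"ry": 0,"rz": 0}
    - {"grip": -0.2,"x": 0,"y": 0,"z": -0.03,"rx": 0,"ry": 0,"rz": 0}
    - {"grip": -0.2,"x": 0,"y": 0,"z": 0,"rx": 0,"ry": 0,"rz": 0}
    - {"grip": -0.2,"x": 0,"y": 0,"z": 0,"rx": 0,"ry": 0,"rz": 0}

```text
time_s: 25.3
position: [0.5635, 0.275, 0.3059]
tool_rot: [[-0.074, 0.997, -0.002], [0.997, 0.074, 0.001], [0.001, -0.002, -1.0]]
ft_force: [0.5, 0.4, -0.3]
grip_width: 0.0515
```

Run:
```python
from h import *
w=optics.get_image("wrist"); sc=optics.get_image("scene"); s=env.observe(); print(s["ft_force"],s["position"],s["time_s"])
cv2.imwrite("pics/w16.png",np.hstack([cv2.resize(w["color"],(480,300)),cv2.resize(sc["color"][90:210,280:400],(300,300))]))
W=cloud(w); col=w["color"].astype(int)
from scipy.optimize import least_squares
k=(W[...,2]>.17)&(W[...,2]<.23)&(np.hypot(W[...,0]-.561,W[...,1]-.274)<.03); p=W[k]
f=lambda v:np.linalg.norm(p-v,axis=1)-.014
r=least_squares(f,[.561,.274,.192],loss="soft_l1",f_scale=.001); print("knob cam",r.x,len(p))
R=Rt(YAW);c0=M-np.array([.002,0,0]); l=W-c0; rx=l@R[:,1]; ry=l@e
for a,b in [(-.072,-.056),(-.04,-.02),(.02,.04),(.055,.066),(.072,.08)]:
    q=(np.abs(rx)<.02)&(ry>a)&(ry<b)&(W[...,2]>.09)&(W[...,2]<.13)
    if q.sum(): print(a,q.sum(),np.round([rx[q].min(),rx[q].max(),np.percentile(W[q][:,2],99)],4))
```

```text
[-0.32605657 -0.13332445 -0.04173216] [0.56342424 0.27502091 0.30534614] 25.4
knob cam [0.56174695 0.26548007 0.19209611] 985
-0.04 50 [-0.0138  0.002   0.1064]
0.02 450 [-0.0138  0.015   0.1068]
0.055 340 [-0.0135  0.0158  0.1079]
0.072 121 [-0.0078  0.0091  0.1006]
```

View pics/w16.png

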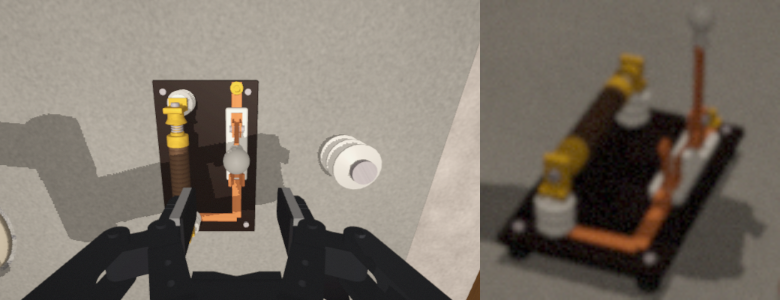

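The blade is upright, at roughly 1.49 rad from the knob position and so above 1.3. The resistor is unmoved and the hand is clear. Handing in.

Run:
```python
from h import *
print(order.close_job())
```

```text
the job is handed in; nothing more can be done
None
```

The job is done and handed in at about 25.5 s on the robot's clock; no verdict was reported.

**What I did:**
- I took the brown resistor from the cradle and put its plunger into the left cup at a tilt, pressing the spring about 21 mm.
- I swung it level, slid the stud onto the right cup's floor and let go.
- Only then did I grip the knob, lift the earthing blade upright, release it and back off.

**Last checks:**
- **Resistor:** its axis stayed within about 1 mm of the cup line and level with the cups, and both ends were in the cups. In the check after letting go, the cap positions fitted a stud home on its floor. As the stud went home, the spring force on the hand dropped from about 6 N and reversed. In the final picture the right-hand end was partly hidden by a finger.
- **Blade:** the fitted knob position gives about 1.49 rad by the wrist camera. That is some 9 mm short of exactly over the hinge, but above the 1.3 rad limit. The arm's own position when it let go of the knob suggested fully upright.
- **Hand:** the wrist force read about zero, so nothing was being touched.
- **Bystanders:** I did not measure the rod insulator, disc insulator, cone terminal or screwdriver again, but nothing came near them apart from the fingers beside the rod insulator when I took the resistor.

One disagreement along the way: the wrist camera read about 2 mm off sideways from where the grip showed the resistor. I corrected for it before fitting.

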